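# Load the parts washer through its slotted cover

### The arm

A 6-joint arm with a two-finger parallel gripper is mounted at the origin on a cart in front of the work surface, level with it; the furniture and walls round the work are solid. World frame = base frame: x ahead of the robot, y to its left, z up, the work surface at z = 0. Lengths are in mm, angles in rad, forces in N, time in s.
With the tool pointing down it reaches from about 250 to 775 mm from the base axis. Payload 8.9 kg.
Tool frame: the origin (TCP) lies at the very end of the fingers, on their centre line; the grasp point (between the pads) lies 19 mm behind it; z points along the fingers, y is the line along which they close (so a half turn about z gives the same grasp; the last joint's range is limited). The gripper opens to 85 mm and grips with 20 to 120 N. Pads are 22 mm wide; open, the fingers measure 114 mm over their backs; the gripper's body (76 mm by 85 mm) begins 54 mm behind the grasp point. The pads swing forward as they close: fully open they stand 13 mm farther back than shut.
Start: joints at [1.001, 0.291, -0.153, 1.127, 0, 1.431], TCP at [219.233, 477.033, 231.305] pointing down, gripper open.
Joint ranges: [-2.52, 2.52], [-0.91, 1.74], [-1.3, 1.37], [-1.96, 2.02], [-1.52, 1.47], [-3.14, 3.14]. Speed limits (rad/s): [2.22, 2.22, 2.79, 3.14, 3.14, 3.14].

### API

Orientations are given as a rotation vector (axis times angle).
In Python, from bench import ctrl gives the robot as it stands.
- The arm moves only by the tool send_rows, never from a script. Its argument "series" is a list of rows, each a list of 4 numbers: the shift along the tool's x, y, z in units of 50 mm (1.0 is 50 mm), then the turn about the tool's z in units of 10 degrees (1.0 is 10 degrees). In form: [[tx, ty, tz, spin], ...]. A call has 1 to 10 rows; each row shifts and turns the commanded pose from where the row before left it, along the tool's axes as they then stand; what a row does not reach is not made up. A row lasts 1/8 s, in which the tool goes at most 62.5 mm and 10.7 degrees, less where a joint would pass 70% of its speed; a pose out of reach is approached as far as the arm can. A call is refused whole if a number of a shift passes 1 or a number of a turn 1, either way. A call with a gripper value outside its range is refused whole. "hand" is the opening, from 0 (shut) to 1 (fully open), set as the call begins (left out, the last holds). The fingers move at their own pace and stop on an object; the grip force is fixed at half the most. Time passes only in rows, so rows that do not move let the fingers close. It gives the time, the measured TCP pose, the force, the opening and the grip force at its end, in the units of the state.
- ctrl.state(): the state, without advancing time (a new reading comes with each control period).
- ctrl.grab_frame(name): name is "scene" or "top" or "wrist"; returns the picture (420x560x3 uint8, blue, green, red); there is no depth.
- ctrl.camera_params(name): a dict with "K" (3x3 intrinsics, pixels), "pose" (4x4, takes a point from camera to world coordinates). Camera axes: x right, y up, looking along -z (the intrinsics and any distortion apply to the point x, -y, -z); pixel columns grow to the right and rows downward; lengths in mm; the calibration is good to about 2 mm. A picture is of the moment at which its call begins: read the wrist's pose just before it. camera_params takes no time and is no camera call; for the wrist camera it gives the pose at the moment of the call.
- ctrl.sign_off(): hands the job in; it is judged then, once.
Trained networks look in the newest picture that a camera, given by its name, has taken for a name from the list of things; names that differ only in an ending like _2 or _b are one class to them, and where a whole thing is asked for, a point or a joint stands for the part that bears it (a point fixed in the world has none). Each returns a list of dicts, best first, with "score" (0 to 1); they miss things now and then, are a little off and sometimes report something else, mostly with a low value. They report only what shows in the picture. A call takes as long as a camera call. They do not tell look-alikes from the thing itself.
- ctrl.find_in(camera, label): "at" ([column, row] in pixels, amid what is visible of it).
- ctrl.mark_of(camera, label): "at" ([column, row] in pixels: a listed point, or the origin of a listed thing).
The state is a dict: "time": time; "qpos": joint angles; "dq": joint speeds; "effort": joint torques, N m; "ee_pos": TCP position; "eef_rot": TCP orientation; "ft_force": force on the tool from outside, world axes, zero at the start; "torque": the same for the moment, N m; "grip_width": opening from 0.0 (shut) to 1.0 (fully open); "grasp_force": force on a finger pad.
Only numpy, scipy, OpenCV 4.12 (cv2) and the standard library are available. Lean on these libraries where they do the work, as an engineer would, in place of code of your own. Each camera call takes 0.05 s, during which the arm holds its last target. There are 200 camera calls.

### The job

Get the parts washer ready and load it for a wash: first set the loose splash cover onto the washer's two dowels so that it lies flat and fully home. Then carry every bearing from the rack into the washer with the loading boat, one at a time: stand the bearing in the boat, lower the boat through the slot in the cover, and tip it inside so that the bearing rolls out, without boat or bearing touching the slot's edges; do not drop bearings in by hand. When all are in, stand the empty boat upright on its rubber mat, let go, and only then press the start button; leave the things standing around alone.

Things in the scene. Friction and masses are not known exactly. Their poses are not given: they have to be found in the camera images.
- washer: fixed steel parts washer, cabinet 214 (x) x 200 (y) x 142 mm high. Origin at bench level under the centre of its open tub; x to its back (front panel at -x), y to its left. Tub inside 190 (x) x 110 (y) mm about the origin, floor at z = 8 mm for y < -10 mm, sloping up to about 36 mm at the left wall, flat rim at z = 142 mm. Right of the tub (y -55 to -134 mm) a deck level with the rim
- dowel_a (a point): middle of the foot of the front dowel, on the washer's deck at washer (-82, -69, 142) mm; the dowel is 10 mm thick and stands 19 mm high, the last 6 mm tapered
- dowel_b (a point): the same for the rear dowel, at washer (82, -69, 142) mm
- slot_place (a point): where the centre of the cover's slot (top face) comes when the cover is home: washer (0, 20, 147) mm; axes as the washer
- start (a joint): travel of the washer's round push button (28 mm wide, in a grey collar on the deck): 0 up, 0.006 m fully down, springs back, 5 N for the full travel; pressed beyond 0.004 m
- start_top (a point): centre of the start button's top face
- cover: loose aluminium plate 206 (x) x 139 (y, from -79 to 60) x 5 mm, 0.3 to 0.5 kg. Origin on its underside; home, it lies at washer (0, 0, 142) mm, axes parallel. Slot 124 (x) x 48 (y) mm centred at (0, 20); 13 mm holes for the dowels at (-82, -69) and (82, -69). Black lifting bar along x at y = -18: 104 mm long, 12 mm thick (y), z 24 to 42 mm, posts at x = -45, 45
- slot (a point): centre of the cover's slot, on the cover's top face; axes as the cover
- cover_bar (a point): middle of the cover's lifting bar, at cover (0, -18, 33) mm. A tall carton (fixed) stands on the bench behind the cover's starting place and left of the washer, beyond about x = 0.50 m, y = 0.13 m in the robot's frame: draw the lifted cover clear towards the middle before turning it
- boat: steel boat, about 0.2 kg: trough along x, 32 mm wide over all, x from -45 (open nose) to 43 mm, rims at z = 26 mm. Origin under the middle of its flat base. Behind it a flat stem (6 x 14 mm) rises at x = 39 to z = 65, is cranked back at 45 degrees to x = 69 and carries an upright grip. With its base 60 mm below the cover's top it can be tipped about the stem within the slot
- boat_seat (a point): where a bearing's lowest point stands in the boat, at boat (3, 0, 3) mm: bearing on edge, axis along the boat's y, top at z = 56 mm. Trough 20 mm wide inside; back wall at x = 33; from x = -5 to the nose the floor ramps up by 15 degrees to z = 14, so a bearing stays put when level and rolls out over the nose when the boat is tipped nose down by 35 to 45 degrees
- boat_grip (a point): centre of the boat's black grip, at boat (69, 0, 125) mm: 18 (x) x 14 (y) mm, z 100 to 150 mm, the highest part of the boat
- mat: fixed rubber mat, 120 (x) x 105 (y) x 3 mm, where the boat stands at the start and at the end; origin at bench level under its centre.
- rack: fixed wooden rack, 56 (x) x 190 (y) x 24 mm, origin at bench level under its centre. A groove along y, 18 mm wide, floor 12 mm above the bench, with three places for bearings at y = -62, 0 and 62 mm between low cross ribs
- bearing_1: ball bearing, 53 mm diameter, 15 mm thick, 0.11 kg (two or three of the three are present). Origin at the centre of one flat face; its z axis runs along the bearing's axis into the bearing, whose middle is 7.5 mm along it. Starts on edge in the rack, axis level along the rack's x, middle 38.5 mm above the bench
- bearing_2: ball bearing, 53 mm diameter, 15 mm thick, 0.11 kg (two or three of the three are present). Origin at the centre of one flat face; its z axis runs along the bearing's axis into the bearing, whose middle is 7.5 mm along it. Starts on edge in the rack, axis level along the rack's x, middle 38.5 mm above the bench
- bearing_3: ball bearing, 53 mm diameter, 15 mm thick, 0.11 kg (two or three of the three are present). Origin at the centre of one flat face; its z axis runs along the bearing's axis into the bearing, whose middle is 7.5 mm along it. Starts on edge in the rack, axis level along the rack's x, middle 38.5 mm above the bench
- mug: mug with a handle, 95 mm high, a bystander near the work: leave it alone; origin at the centre of its underside
- tape_measure: tape measure in a case 36 x 76 x 58 mm, a bystander near the work: leave it alone; origin at the centre of its underside
- oil_can: oil can with a long spout, 188 mm high, a bystander near the work: leave it alone; origin at the centre of its underside
Not all that is in view belongs to the job. Leave any red look-alike of the bearing_3 alone.

How it is judged:
By the outcome, as a careful person would: the job done as asked, in the order asked, and still so for the second after the job is handed in, with the robot touching nothing.
Of bearing_1, bearing_2, bearing_3 only 2 to 3 are there at a start; the rules pass over those that are not, and their reading is None.
At some moment in a run one of boat, cover may be knocked a few centimetres aside while the robot is not near it.
It also fails if it takes over 210 s, if anything falls off the work surface, if the arm or the gripper's body presses on something with over 40 N, if the wrist force passes 120 N, or if a joint passes its speed limit or range.

## Working session

There is one attempt and no reset: what is moved stays moved. The work goes in short steps, Python scripts to look and compute and a tool call to move; the robot and the scene stay as the last step left them, time stands still between calls to the robot, and variables do not carry over. Pictures are saved under pics/ and viewed, at most 14 in all, crops included, and the job is handed in when it is done.

Besides the shell and the picture viewer there is one more tool, called after "Emit:" as name(argument=value, ...) on one line, values as JSON. send_rows: Moves the arm, as the interface text tells. Its arguments: {"type":"object","properties":{"series":{"type":"array","items":{"type":"array","items":{"type":"number"}}},"hand":{"type":"number"}},"required":["series"]}

```bash
ls; mkdir -p pics
cat > h.py <<'E'
import numpy as np, cv2
from bench import ctrl
from scipy.spatial.transform import Rotation as R
def ray(cam,uv,P=None):
    P=P or ctrl.camera_params(cam); K=np.array(P['K']);T=np.array(P['pose'])
    d=np.linalg.inv(K)@[uv[0],uv[1],1.]; d=np.array([d[0],-d[1],-d[2]])
    return T[:3,3],T[:3,:3]@(d/np.linalg.norm(d))
def at_z(cam,uv,z,P=None):
    o,d=ray(cam,uv,P); return o+d*(z-o[2])/d[2]
def tri(rs):
    A=sum(np.eye(3)-np.outer(d,d) for o,d in rs); b=sum((np.eye(3)-np.outer(d,d))@o for o,d in rs)
    p=np.linalg.solve(A,b); return p,[np.linalg.norm(np.cross(p-o,d)) for o,d in rs]
def proj(cam,p,P=None):
    P=P or ctrl.camera_params(cam); T=np.array(P['pose']); c=T[:3,:3].T@(np.array(p)-T[:3,3]); c=np.array([c[0],-c[1],-c[2]])
    u=np.array(P['K'])@c; return u[:2]/u[2]
def snap(cam,f=None):
    im=np.array(ctrl.grab_frame(cam))
    if f: cv2.imwrite('pics/'+f,im)
    return im
E
python3 - <<'E'
from h import *
np.set_printoptions(precision=1,suppress=True)
a=snap('scene');b=snap('top');c=snap('wrist')
cv2.imwrite('pics/s1.png',cv2.resize(a,(800,600)));cv2.imwrite('pics/t1.png',cv2.resize(b,(800,600)))
for n in ('scene','top','wrist'):
    P=ctrl.camera_params(n); print(n,P.keys(),np.array(P['K'])[0],np.array(P['pose'])[:3])
print(ctrl.state())
for n in ['dowel_a','slot','cover','cover_bar','washer','start_top','boat','boat_grip','boat_seat','mat','rack','bearing_1','mug','tape_measure','oil_can']:
    for cam in ('scene','top'):
        print(n,cam,[(np.round(d['at'],1).tolist(),round(d['score'],2)) for d in ctrl.mark_of(cam,n)][:5])
E
```

```text
pics
scene dict_keys(['K', 'pose']) [447.3   0.  283.6] [[   0.8    0.4   -0.5   88. ]
 [  -0.6    0.5   -0.6 -731.9]
 [   0.     0.8    0.6  794.5]]
top dict_keys(['K', 'pose']) [505.    0.  278.8] [[   0.     1.    -0.1  475.2]
 [  -1.     0.    -0.  -101.6]
 [  -0.     0.1    1.  1203.4]]
wrist dict_keys(['K', 'pose']) [314.    0.  281.6] [[  0.4  -0.9  -0.3 153.9]
 [  0.9   0.4   0.1 507.6]
 [ -0.   -0.3   1.  373.6]]
{'time': 0.15, 'qpos': array([ 1. ,  0.3, -0.2,  1.1,  0. ,  1.4]), 'dq': array([ 0.,  0.,  0.,  0., -0.,  0.]), 'effort': array([  0. , -53.7,  33.2,   0. ,  -0. ,  -0. ]), 'ee_pos': array([219.1, 476.8, 230.9]), 'eef_rot': array([-0.7, -3.1,  0. ]), 'ft_force': array([-0.1,  0.5, -0.1]), 'torque': array([0., 0., 0.]), 'grasp_force': 0.0, 'grip_width': 1.0034808833948372}
dowel_a scene [([319.3, 202.2], 0.82), ([255.7, 223.8], 0.64)]
dowel_a top [([299.7, 169.2], 0.95), ([284.4, 248.1], 0.68), ([308.2, 220.0], 0.42)]
slot scene [([194.9, 217.6], 0.97), ([179.5, 211.1], 0.73), ([254.9, 222.4], 0.44)]
slot top [([175.3, 259.1], 0.67), ([377.2, 190.3], 0.55)]
cover sc
[... 609 characters left out ...]
ne [([335.1, 319.0], 0.71), ([317.9, 198.5], 0.36)]
mat top [([376.6, 225.3], 0.84), ([224.8, 139.2], 0.44)]
rack scene [([277.4, 335.6], 0.84), ([181.0, 209.8], 0.53)]
rack top [([222.8, 138.1], 0.49)]
bearing_1 scene [([290.4, 346.7], 0.95), ([367.9, 269.1], 0.83), ([252.1, 309.7], 0.8), ([268.4, 325.1], 0.68)]
bearing_1 top [([361.9, 172.2], 0.7), ([338.1, 285.0], 0.52), ([365.5, 287.5], 0.47), ([394.4, 287.4], 0.46)]
mug scene [([342.5, 219.1], 0.23)]
mug top [([224.1, 138.0], 0.71)]
tape_measure scene [([213.4, 276.8], 0.7)]
tape_measure top [([270.6, 290.7], 0.65)]
oil_can scene [([342.2, 221.2], 0.82)]
oil_can top [([284.4, 130.6], 0.79), ([175.0, 263.7], 0.59), ([169.9, 272.3], 0.4)]
```

View pics/s1.png

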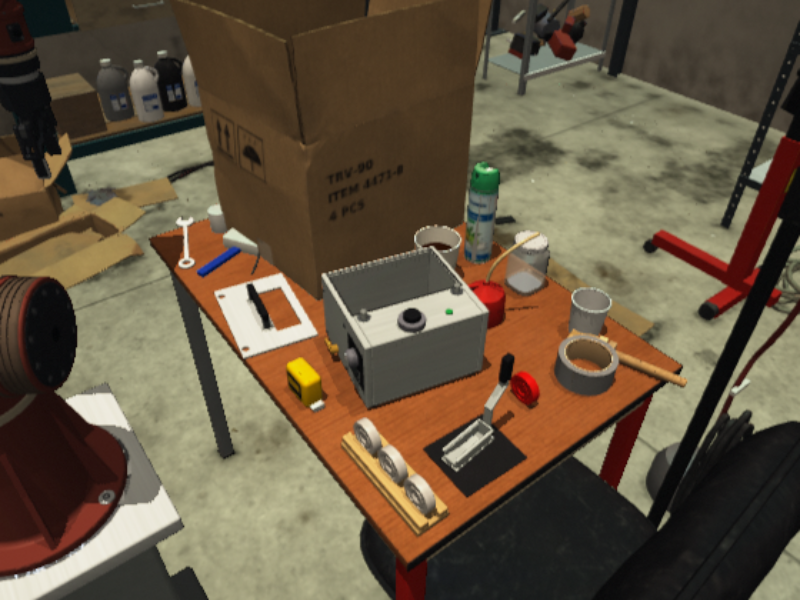

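View pics/t1.png

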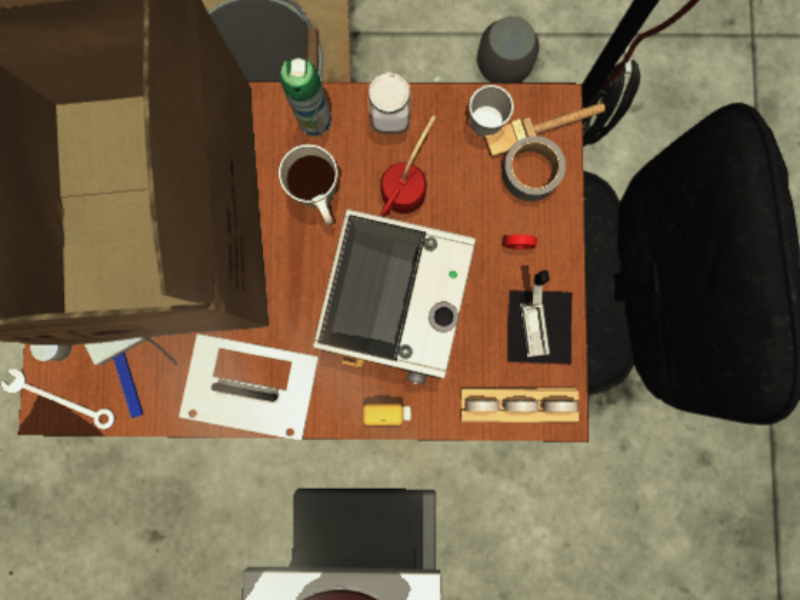

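```bash
cat >> h.py <<'E'
def go(x,y,z,yaw=None):
    """print shift to target in tool axes/units; yaw = world angle (deg) of tool y axis, mod 180"""
    s=ctrl.state(); M=R.from_rotvec(s['eef_rot']).as_matrix(); p=np.array(s['ee_pos'])
    cy=np.degrees(np.arctan2(M[1,1],M[0,1]))
    d=M.T@(np.array([x,y,z])-p)/50
    print('tcp',p.round(1),'tooly',round(cy,2),'tilt',(M[:2,2]).round(4),'q',np.round(s['qpos'],2))
    print('shift units',d.round(3),end=' ')
    if yaw is not None: print('spin units',round(-((yaw-cy+90)%180-90)/10,3),end='')
    print()
def dets(cam,name,kind='mark_of',n=5):
    return [(np.round(d['at'],1).tolist(),round(d['score'],2)) for d in getattr(ctrl,kind)(cam,name)][:n]
E
python3 - <<'E'
from h import *
np.set_printoptions(precision=1,suppress=True)
s=1.4286
for n,u,z in [('dowelb',(431,243),161),('dowela',(405,352),161),('start',(443,317),147),('slotC',(250,368),5),('holeL',(193,412),5),('holeR',(290,433),5),('bar',(245,391),42),('cornerUL',(197,334),5),('UR',(317,355),5),('grip',(543,277),150),('mat',(540,327),3),('rack',(520,405),24),('w1',(348,212),142),('w2',(474,238),142),('w3',(440,377),142),('w4',(317,346),142),('b1',(482,405),60),('b2',(521,405),60),('b3',(560,405),60),('red',(520,241),30)]:
    print(n,at_z('top',(u[0]/s,u[1]/s),z))
for n,a,b in [('db',(319.3,202.2),(299.7,169.2)),('bar',(180.6,207),(168.6,270.3)),('slot',(194.9,217.6),(175.3,259.1)),('grip',(354.2,255.2),(377.4,195.4)),('start',(287.3,221.4),(309.3,220.4)),('oil',(342.2,221.2),(284.4,130.6))]:
    print(n,*tri([ray('scene',a),ray('top',b)]))
print(ctrl.camera_params('wrist')['K'],ctrl.state()['ee_pos'])
go(350,210,231)
E
```

```text
dowelb [ 658.2 -135.7  161. ]
dowela [499. -99. 161.]
start [ 550.9 -154.2  147. ]
slotC [473.8 157.6   5. ]
holeL [401.  249.2   5. ]
holeR [368.7  88.5   5. ]
bar [437.2 156.4  42. ]
cornerUL [529.1 248.    5. ]
UR [496.2  47.1   5. ]
grip [ 610.8 -300.6  150. ]
mat [ 546.  -322.3    3. ]
rack [ 418.7 -284.7   24. ]
w1 [707.8 -11.6 142. ]
w2 [ 669.6 -200.3  142. ]
w3 [ 463.5 -150.3  142. ]
w4 [507.   30.4 142. ]
b1 [ 419.8 -219.8   60. ]
b2 [ 420.5 -280.7   60. ]
b3 [ 421.1 -341.5   60. ]
red [ 685.7 -286.3   30. ]
db [ 664.  -132.3  141. ] [np.float64(0.36496201970045367), np.float64(0.3649620197005015)]
bar [443.3 165.2  37.3] [np.float64(1.5864846948715776), np.float64(1.5864846948715232)]
slot [472.3 158.8 -10.1] [np.float64(2.4638592732979867), np.float64(2.4638592732980444)]
grip [ 612.3 -300.3  131.2] [np.float64(2.944371620477261), np.float64(2.9443716204774004)]
start [ 553.6 -152.2  151.6] [np.float64(0.13710491295136124), np.float64(0.13710491295164062)]
oil [786.2 -99.4  -3.8] [np.float64(1.7565519230853588), np.float64(1.7565519230855353)]
[[314.    0.  281.6]
 [  0.  314.  207.5]
 [  0.    0.    1. ]] [219.2 477.  231.3]
tcp [219.2 477.  231.3] tooly 65.32 tilt [-0.  0.] q [ 1.   0.3 -0.1  1.1  0.   1.4]
shift units [-4.6 -3.8  0. ]
```

Emit:
send_rows(series=[[-0.84,-0.5,0,0],[-0.84,-0.5,0,0],[-0.84,-0.5,0,0],[-0.84,-0.5,0,0],[-0.84,-0.5,0,0],[-0.84,-0.5,0,0],[-0.84,-0.5,0,0],[-0.81,-0.46,0,0]])

```text
time: 2.65
ee_pos: [441.3, 156.0, 231.5]
eef_rot: [0.672, 3.068, 0.0]
ft_force: [-0.3, 0.4, -0.1]
grip_width: 1.004
grasp_force: 0.0
```

Emit:
send_rows(series=[[0,0,0,0.96],[0,0,0,0.96],[0,0,0,0.96],[0,0,0,0.96],[0,0,0,0.96],[0,0,0,0.96],[0,0,0,0.96],[0,0,0,0.95],[0,0,0,0]])

```text
time: 3.78
ee_pos: [440.5, 157.4, 231.3]
eef_rot: [2.43, 1.992, 0.0]
ft_force: [0.2, 0.1, -0.7]
grip_width: 0.998
grasp_force: 0.0
```

Run:
```python
from h import *
np.set_printoptions(precision=1,suppress=True)
P=ctrl.camera_params('wrist');im=snap('wrist','w1.png')
for n,z in [('cover',0),('cover_bar',33),('slot',5)]:
    for uv,s in dets('wrist',n): print(n,uv,s,at_z('wrist',uv,z,P))
# white plate outline
g=cv2.cvtColor(im,cv2.COLOR_BGR2HSV); 
m=((g[...,1]<40)&(g[...,2]>150)).astype('uint8')*255
cv2.imwrite('pics/m1.png',m)
go(440,157,231,-11.4)
```

```text
tcp [440.5 157.5 231.3] tooly -11.23 tilt [-0.  0.] q [ 0.2  0.2 -0.3  1.1  0.   1.9]
shift units [-0. -0.  0.] spin units 0.017
```

View pics/w1.png

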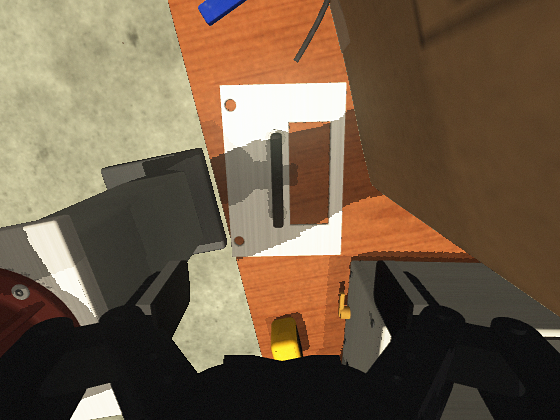

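Run:
```python
from h import *
np.set_printoptions(precision=1,suppress=True)
for n,u,z in [('holeA',(230,105),2.5),('holeB',(239,241),2.5),('c1',(220,86),5),('c2',(346,82),5),('c3',(341,255),5),('c4',(233,256),5),('bar1',(277,133),42),('bar2',(278,227),42),('slot1',(288,121),5),('slot2',(330,122),5),('slot3',(330,224),5)]: print(n,at_z('wrist',u,z))
print(proj('wrist',[440.5,157.5,100]),proj('wrist',[440.5,157.5,0]),ctrl.camera_params('wrist')['pose'])
```

```text
holeA [400.  249.9   2.5]
holeB [371.7  87.5   2.5]
c1 [394.3 271.2   5. ]
c2 [530.8 248.4   5. ]
c3 [496.2  44.2   5. ]
c4 [359.9  69.7   5. ]
bar1 [446.7 211.6  42. ]
bar2 [427.4 110.5  42. ]
slot1 [460.7 220.3   5. ]
slot2 [507.2 209.9   5. ]
slot3 [488.7  88.6   5. ]
[281.2 198.3] [281.3 177.1] [[  1.    0.2   0.1 454.8]
 [ -0.2   0.9   0.3 228.7]
 [  0.   -0.3   1.  374.1]
 [  0.    0.    0.    1. ]]
```

Emit:
send_rows(series=[[0.04,-0.08,0.5,-0.14],[0,0,1,0],[0,0,1,0],[0,0,1,0],[0,0,0.5,0],[0,0,0.32,0],[0,0,0,0]], hand=1)

```text
time: 4.85
ee_pos: [436.0, 160.0, 14.4]
eef_rot: [-2.404, -2.021, 0.003]
ft_force: [0.6, 0.0, -0.3]
grip_width: 1.0
grasp_force: 0.0
```

Emit:
send_rows(series=[[0,0,0,0],[0,0,0,0],[0,0,0,0],[0,0,0,0],[0,0,0,0],[0,0,0,0],[0,0,0,0]], hand=0)

```text
time: 5.72
ee_pos: [436.9, 160.3, 15.7]
eef_rot: [-2.406, -2.02, -0.0]
ft_force: [-1.9, -0.5, 6.3]
grip_width: 0.129
grasp_force: 59.2
```

Emit:
send_rows(series=[[0,0,-0.1,0],[0,0,-0.3,0],[0,0,0,0]])

```text
time: 6.1
ee_pos: [436.7, 160.1, 35.7]
eef_rot: [2.406, 2.02, -0.0]
ft_force: [-1.9, -0.2, -4.1]
grip_width: 0.133
grasp_force: 58.9
```

Emit:
send_rows(series=[[-0.1,-0.4,-0.1,0],[-0.25,-0.5,-0.3,0],[-0.25,-0.2,-0.6,0],[0,0,-0.8,0],[0,0,-0.8,0],[0,0,-0.8,0],[0,0,-0.7,0],[0,0,0,0]])

```text
time: 7.1
ee_pos: [379.1, 140.5, 241.8]
eef_rot: [2.405, 2.018, 0.006]
ft_force: [-0.5, -0.3, -4.4]
grip_width: 0.126
grasp_force: 59.5
```

Emit:
send_rows(series=[[0,0,0,-0.9],[0,0,0,-0.9],[0,0,0,-0.9],[0,0,0,-0.9],[0,0,0,-0.9],[0,0,0,-0.9],[0,0,0,-0.9],[0,0,0,-0.9],[0,0,0,-0.9],[0,0,0,-0.58]])

```text
time: 8.35
ee_pos: [376.7, 140.0, 238.3]
eef_rot: [-0.354, -3.119, 0.001]
ft_force: [0.1, -0.4, -4.9]
grip_width: 0.128
grasp_force: 59.3
```

Run:
```python
from h import *
np.set_printoptions(precision=1,suppress=True)
b=snap('top','t2raw.png');a=snap('scene','s2raw.png')
c=b[140:290,200:360]; cs=a[150:290,210:380]
o=np.zeros((600,800,3),'uint8'); x=cv2.resize(c,None,fx=2.5,fy=2.5,interpolation=cv2.INTER_CUBIC);y=cv2.resize(cs,None,fx=2.3,fy=2.3,interpolation=cv2.INTER_CUBIC)
o[:x.shape[0],:x.shape[1]]=x; o[:y.shape[0],405:405+y.shape[1]]=y[:, :395]
cv2.imwrite('pics/d1.png',o[:400])
for n in('dowel_a','start_top'): print(n,dets('top',n),dets('scene',n))
go(590,-68,230,77)
```

```text
dowel_a [([304.3, 173.5], 0.87), ([282.9, 247.1], 0.6)] [([254.2, 224.1], 0.85), ([319.4, 199.2], 0.59)]
start_top [([308.6, 220.8], 0.65), ([263.4, 206.4], 0.64)] [([254.8, 223.4], 0.59), ([288.2, 217.9], 0.55)]
tcp [377.3 140.1 239.6] tooly 76.71 tilt [-0. -0.] q [ 0.2  0.1 -0.4  1.1 -0.   0.4]
shift units [-5.1 -3.1  0.2] spin units -0.029
```

View pics/d1.png

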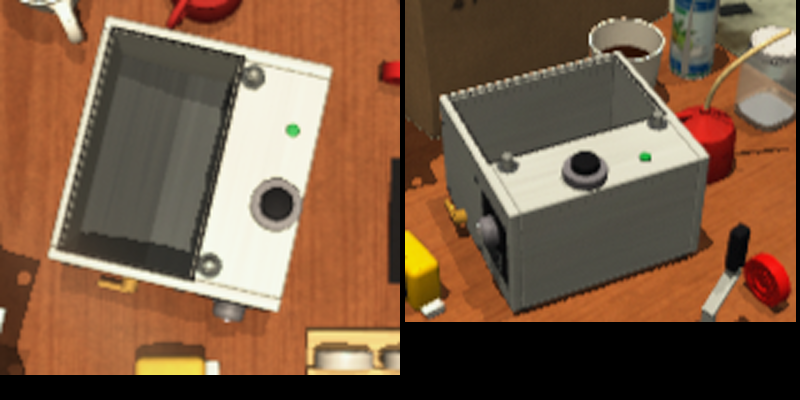

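```bash
cat > fitw.py <<'E'
from h import *
from scipy.optimize import least_squares
pts=np.array([[107,66,142],[107,-134,142],[-107,-134,142],[-107,66,142],[82,-69,152],[-82,-69,152]],float)
T=np.array([[107,18],[331,68],[278,311],[52,257],[254,76],[209,264]])/2.5+[200,140]
S=(np.array([[616,55],[706,157],[514,214],[443,98],[656,121],[507,161]])-[405,0])/2.3+[210,150]
Pt,Ps=ctrl.camera_params('top'),ctrl.camera_params('scene')
def W(v,p): c,s=np.cos(v[2]),np.sin(v[2]); return np.c_[v[0]+c*p[:,0]-s*p[:,1],v[1]+s*p[:,0]+c*p[:,1],p[:,2]]
def res(v,cs):
    w=W(v,pts); r=[]
    for cam,P,o in cs: r+=[proj(cam,q,P)-oo for q,oo in zip(w,o)]
    return np.concatenate(r)
a=[('top',Pt,T)];b=[('scene',Ps,S)]
for c in (a,b,a+b):
    f=least_squares(res,[594,-50,-.226],args=(c,),x_scale=[100,100,1],loss='soft_l1')
    print(f.x[:2].round(1),np.degrees(f.x[2]).round(2)); print(res(f.x,c).reshape(-1,2).round(1).tolist())
E
python3 fitw.py
```

```text
[594.7 -50.2] -12.59
[[-0.3, -1.4], [1.3, -0.7], [0.3, 0.7], [-2.3, 0.5], [-0.1, -0.2], [0.3, 0.6]]
[591.9 -55.6] -11.96
[[0.7, -1.9], [2.2, -0.1], [-2.1, 2.3], [-3.2, 0.0], [0.5, -1.5], [-0.0, 0.1]]
[594.2 -51.5] -12.31
[[0.0, -1.1], [1.7, -0.9], [1.3, 0.7], [-1.5, 0.9], [0.3, -0.2], [1.1, 0.7], [0.7, -2.8], [1.5, -1.2], [-2.8, 0.7], [-3.2, -1.3], [0.1, -2.5], [-0.5, -1.4]]
```

Emit:
send_rows(series=[[-0.19,-0.8,0,0],[-0.19,-0.8,0,0],[-0.19,-0.8,0,0],[-0.19,-0.8,0,0],[-0.19,-0.8,0,0],[-0.7,0.16,0,0],[-0.7,0.16,0,0],[-0.7,0.16,0,0],[-0.7,0.16,0,0],[-0.7,0.16,0,0]])

```text
time: 9.9
ee_pos: [558.8, -66.3, 239.8]
eef_rot: [-0.363, -3.12, -0.0]
ft_force: [-0.2, 0.6, -4.6]
grip_width: 0.13
grasp_force: 60.1
```

Emit:
send_rows(series=[[-0.6,0.12,0.2,-0.03],[0,0,0.2,0],[0,0,0,0],[0,0,0,0]])

```text
time: 10.4
ee_pos: [587.7, -67.3, 220.6]
eef_rot: [-0.353, -3.122, 0.0]
ft_force: [0.3, 0.4, -4.7]
grip_width: 0.128
grasp_force: 60.0
```

Run:
```python
from h import *
np.set_printoptions(precision=1,suppress=True)
b=snap('top','t3raw.png');w=snap('wrist','w3raw.png')
x=cv2.resize(b[130:290,200:350],(450,480),interpolation=cv2.INTER_CUBIC)
cv2.imwrite('pics/d2.png',x)
go(590,-67.5,205,77)
```

```text
tcp [588.  -67.4 221. ] tooly 77.1 tilt [ 0. -0.] q [-0.2  0.4  0.   1.2 -0.  -0. ]
shift units [-0.   0.   0.3] spin units 0.01
```

View pics/d2.png

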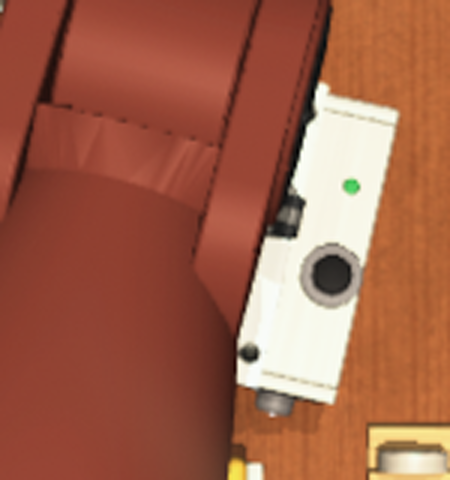

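View pics/w3raw.png

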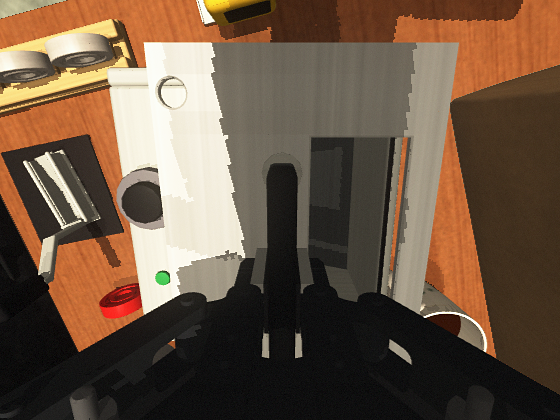

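Run:
```python
from h import *
np.set_printoptions(precision=2,suppress=True)
zt=221-15.7+5
def cv(p,yaw=-12.9,t=(588,-67.4)):
    a=np.radians(yaw);c,s=np.cos(a),np.sin(a);q=np.array(p)-[0,-18]
    return [t[0]+c*q[0]-s*q[1],t[1]+s*q[0]+c*q[1],zt]
print('hole top',proj('top',cv((-82,-69))),'wrist',proj('wrist',cv((-82,-69))))
for p in [(-103,-79),(-103,60),(62,-4),(-62,-4),(-62,44)]: print(p,proj('wrist',cv(p)))
for u in [(283,247.3)]: print(at_z('top',u,zt))
for u in [(172,92)]: print(at_z('wrist',u,zt))
print('dow z161,155',at_z('top',(283.6,245.6),161),at_z('top',(301.6,170.4),161),at_z('top',(283.6,245.6),155),at_z('top',(301.6,170.4),155))
b=cv2.imread('pics/t3raw.png');cv2.imwrite('pics/z.png',cv2.resize(np.hstack([b[225:265,265:305],cv2.imread('pics/t2raw.png')[225:265,265:305],cv2.imread('pics/t2raw.png')[150:190,282:322]]),None,fx=6.6,fy=6.6,interpolation=cv2.INTER_CUBIC))
```

```text
hole top [283.35 246.99] wrist [169.51  91.44]
(-103, -79) [142.   40.7]
(-103, 60) [457.71  40.87]
(62, -4) [304.33 351.23]
(-62, -4) [309.85 136.09]
(-62, 44) [410.41 136.16]
[496.07 -98.14 210.3 ]
[497.17 -97.77 210.3 ]
dow z161,155 [500.6  -99.17 161.  ] [ 657.59 -135.47  161.  ] [500.74 -99.15 155.  ] [ 658.64 -135.66  155.  ]
```

View pics/z.png

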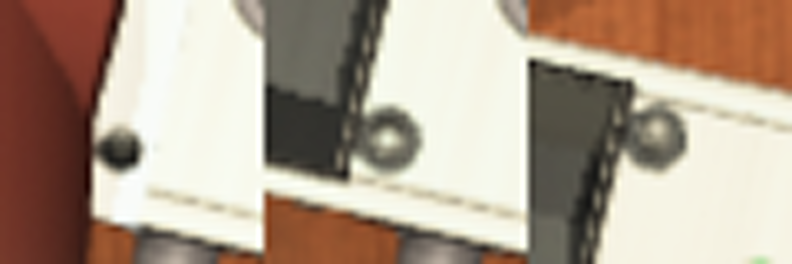

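Emit:
send_rows(series=[[-0.046,0,0.4,0],[0,0,0.3,0],[0,0,0.12,0],[0,0,0,0]])

```text
time: 11.0
ee_pos: [590.3, -67.8, 179.2]
eef_rot: [-0.353, -3.121, -0.0]
ft_force: [-0.2, 0.2, -5.1]
grip_width: 0.128
grasp_force: 60.1
```

Emit:
send_rows(series=[[0,0,0.04,0],[0,0,0.04,0],[0,0,0.04,0],[0,0,0,0]])

```text
time: 11.5
ee_pos: [590.4, -67.8, 173.2]
eef_rot: [-0.352, -3.121, -0.0]
ft_force: [0.8, 0.1, -4.2]
grip_width: 0.13
grasp_force: 60.1
```

Emit:
send_rows(series=[[0,0,0.03,0],[0,0,0.03,0],[0,0,0,0]])

```text
time: 11.88
ee_pos: [590.7, -67.8, 170.3]
eef_rot: [0.352, 3.122, 0.0]
ft_force: [1.1, -0.7, -4.8]
grip_width: 0.128
grasp_force: 60.1
```

Emit:
send_rows(series=[[0,0,0.06,0],[0,0,0.06,0],[0,0,0.04,0],[0,0,0,0]])

```text
time: 12.38
ee_pos: [590.7, -67.9, 162.2]
eef_rot: [0.352, 3.122, 0.0]
ft_force: [2.2, 0.2, -5.0]
grip_width: 0.131
grasp_force: 60.1
```

Emit:
send_rows(series=[[0,0,0.04,0],[0,0,0.04,0],[0,0,0.03,0],[0,0,0,0]])

```text
time: 12.88
ee_pos: [590.7, -67.9, 157.8]
eef_rot: [0.352, 3.121, -0.0]
ft_force: [-1.6, 1.8, 5.7]
grip_width: 0.125
grasp_force: 61.5
```

Emit:
send_rows(series=[[0,0,0,0],[0,0,0,0],[0,0,0,0],[0,0,0,0],[0,0,0,0]], hand=0.6)

```text
time: 13.5
ee_pos: [590.5, -67.9, 156.8]
eef_rot: [-0.353, -3.122, 0.0]
ft_force: [-0.0, -0.1, 0.2]
grip_width: 0.601
grasp_force: 0.0
```

Emit:
send_rows(series=[[0,0,-0.2,0],[0,0,-0.6,0],[0,0,-1,0],[0,0,-1,0],[0.7,0,-0.5,0],[1,0,0,0],[1,0,0,0],[0,0,0,0]])

```text
time: 14.5
ee_pos: [456.2, -36.9, 323.1]
eef_rot: [0.352, 3.121, -0.0]
ft_force: [0.0, 0.2, 1.0]
grip_width: 0.601
grasp_force: 0.0
```

Run:
```python
from h import *
np.set_printoptions(precision=1,suppress=True)
P=ctrl.camera_params('wrist');w=snap('wrist','w4.png');t=snap('top','t4.png');s=snap('scene','s4.png')
o=np.hstack([cv2.resize(t[130:290,210:450],(480,320)),cv2.resize(s[150:290,210:350],(320,320))])
cv2.imwrite('pics/v4.png',np.vstack([o,cv2.resize(w[:,:],(373,280)) if 0 else np.hstack([cv2.resize(w,(373,280)),np.zeros((280,427,3),'uint8')])]))
go(0,0,0)
print(ctrl.state()['ft_force'])
```

```text
tcp [459.8 -38.  322.5] tooly 77.12 tilt [ 0. -0.] q [-0.2  0.1 -0.1  1.3  0.  -0. ]
shift units [ 9.1 -1.3  6.4] 
[ 0.8  0.7 -0.7]
```

View pics/v4.png

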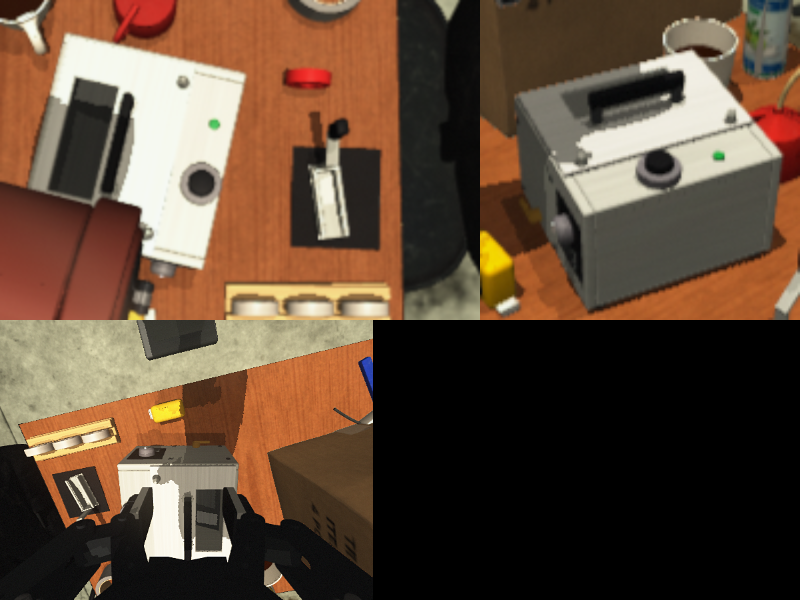

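Emit:
send_rows(series=[[-0.3,-0.75,0,0],[-0.3,-0.75,0,0],[-0.3,-0.75,0,0],[-0.3,-0.75,0,0],[-0.3,-0.75,0,0],[-0.3,-0.75,0,0],[-0.15,-0.43,0,0],[0,0,0,0],[0,0,0,0]], hand=0.6)

```text
time: 15.78
ee_pos: [499.4, -299.6, 321.4]
eef_rot: [-0.352, -3.121, -0.001]
ft_force: [0.2, 0.4, 0.3]
grip_width: 0.597
grasp_force: 0.0
```

Run:
```python
from h import *
np.set_printoptions(precision=1,suppress=True)
P=ctrl.camera_params('wrist');w=snap('wrist','w5.png')
for n,z in [('boat',3),('boat_grip',128),('boat_seat',6),('mat',0),('rack',0),('bearing_1',38.5)]:
    for uv,s in dets('wrist',n): print(n,uv,s,at_z('wrist',uv,z,P))
go(0,0,0)
```

```text
boat [280.0, 194.8] 0.66 [ 542.2 -311.4    3. ]
boat_grip [297.9, 277.0] 0.73 [ 615.  -305.5  128. ]
mat [270.5, 201.7] 0.71 [ 550.3 -328.2    0. ]
rack [278.7, 107.1] 0.68 [ 418.5 -284.9    0. ]
bearing_1 [230.0, 111.7] 0.72 [ 410.9 -347.6   38.5]
bearing_1 [315.6, 276.8] 0.7 [ 670.  -285.3   38.5]
bearing_1 [322.5, 92.2] 0.61 [ 414.1 -226.2   38.5]
bearing_1 [275.1, 100.3] 0.58 [ 410.2 -287.4   38.5]
tcp [ 499.1 -299.4  322.1] tooly 77.15 tilt [ 0. -0.] q [-0.7  0.4  0.2  1.4  0.  -0.4]
shift units [11.1  3.6  6.4]
```

View pics/w5.png

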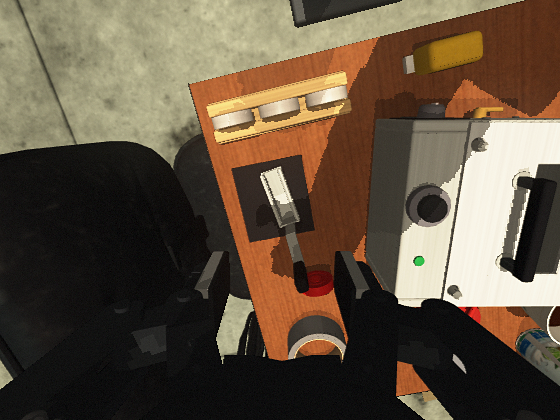

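Run:
```python
from h import *
w=cv2.imread('pics/w5.png')
a=cv2.resize(w[150:300,240:340],None,fx=4,fy=4,interpolation=cv2.INTER_CUBIC)
b=cv2.resize(w[70:150,200:300],None,fx=4,fy=4,interpolation=cv2.INTER_CUBIC); c=cv2.resize(w[70:140,270:370],None,fx=4,fy=4,interpolation=cv2.INTER_CUBIC)
cv2.imwrite('pics/c5.png',np.hstack([a,np.vstack([b,c])]))
```

```text
(no output)
```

View pics/c5.png

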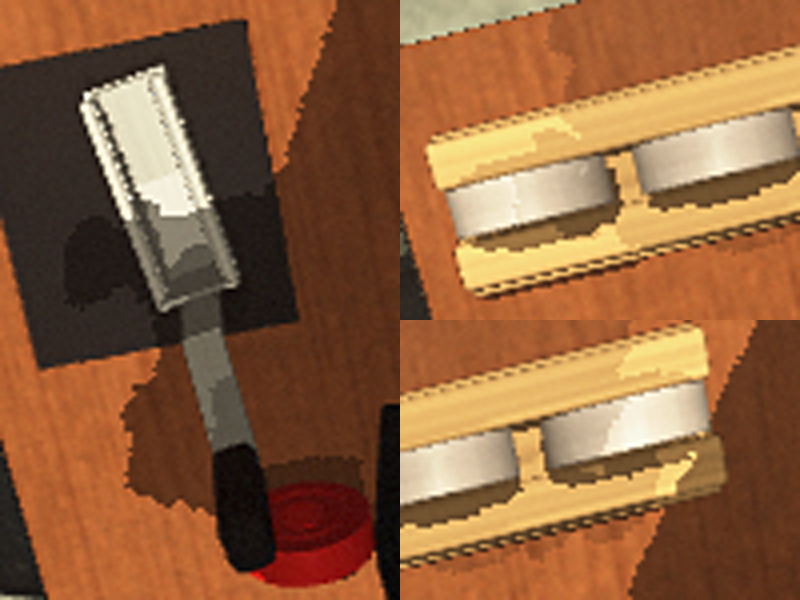

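Run:
```python
from h import *
np.set_printoptions(precision=1,suppress=True)
r=[at_z('wrist',u,29)[:2] for u in [(261.2,173.8),(280.8,167),(280.8,226.2),(299.2,220)]]
print(np.array(r)); n=(r[0]+r[1])/2;b=(r[2]+r[3])/2;d=(b-n)
print('len',np.linalg.norm(d),'width',np.linalg.norm(r[0]-r[1]),np.linalg.norm(r[2]-r[3]),'yaw',np.degrees(np.arctan2(d[1],d[0])))
u=d/np.linalg.norm(d); o=n+45*u; print('origin',o,b-43*u,'seat',o+3*u,'grip',o+69*u)
print('gripimg',at_z('wrist',(302.5,290),153),at_z('wrist',(298.8,262.5),103))
for p in [(232.5,117.5),(278.8,107.5),(327,96.2)]: print('bear',at_z('wrist',p,64))
for p in [(207,105.2),(347.5,72),(319,277)]: print(at_z('wrist',p,24))
print([ (c,proj('wrist',[594.6+x*.9748+y*.2233,-50.35-x*.2233+y*.9748,161])) for c,x,y in[('a',-82,-69),('b',82,-69)]])
```

```text
[[ 500.5 -328.8]
 [ 497.3 -299.8]
 [ 582.7 -319.3]
 [ 579.3 -290.9]]
len 82.61016630559844 width 29.12897069944332 28.633374275056834 yaw 6.394341126846678
origin [ 543.6 -309.3] [ 538.3 -309.9] seat [ 546.6 -308.9] grip [ 612.2 -301.6]
gripimg [ 618.6 -302.   153. ] [ 609.3 -301.7  103. ]
bear [ 419.2 -342.7   64. ]
bear [ 420.4 -284.6   64. ]
bear [ 420.6 -225.1   64. ]
[ 395.4 -377.7   24. ]
[ 396.5 -188.    24. ]
[ 680.1 -280.1   24. ]
[('a', array([486.1, 144.8])), ('b', array([458.3, 296.2]))]
```

Emit:
send_rows(series=[[0.38,0.236,0.3,0.8],[0,0,0.5,0.96],[0,0,0.5,0.96],[0,0,0.5,0.96],[0,0,0.5,0.96],[0,0,0.4,0.96],[0,0,0.4,0.96],[0,0,0.4,0.96],[0,0,0,0.2],[0,0,0,0]], hand=0.6)

```text
time: 17.38
ee_pos: [483.5, -284.2, 147.6]
eef_rot: [2.219, 2.222, 0.0]
ft_force: [0.3, 0.4, 0.9]
grip_width: 0.599
grasp_force: 0.0
```

Run:
```python
from h import *
go(419.5,-220.9,40,0.3)
```

```text
tcp [ 483.5 -284.2  147.6] tooly 0.08 tilt [ 0.0007 -0.0006] q [-0.66  0.42 -0.2   0.96 -0.    0.91]
shift units [ 1.27  -1.28   2.151] spin units -0.022
```

Now over bearing, down and test the grip force at partial closing.

Emit:
send_rows(series=[[0.6,-0.64,0,0],[0.67,-0.64,0,0],[0,0,0.6,0],[0,0,0.6,0],[0,0,0.6,0],[0,0,0.35,0],[0,0,0,0]])

```text
time: 18.25
ee_pos: [419.2, -220.4, 39.3]
eef_rot: [-2.22, -2.222, 0.0]
ft_force: [0.1, 0.0, 0.1]
grip_width: 0.599
grasp_force: 0.0
```

Emit:
send_rows(series=[[0,0,0,0],[0,0,0,0],[0,0,0,0],[0,0,0,0],[0,0,0,0]], hand=0.15)

```text
time: 18.88
ee_pos: [420.3, -221.1, 40.4]
eef_rot: [2.221, 2.219, 0.001]
ft_force: [0.5, 0.7, 7.5]
grip_width: 0.161
grasp_force: 54.5
```

Emit:
send_rows(series=[[0,0,0,0],[0,0,0,0],[0,0,0,0]], hand=0.1)

```text
time: 19.25
ee_pos: [420.3, -221.1, 40.4]
eef_rot: [2.221, 2.219, 0.001]
ft_force: [1.1, 1.0, 7.9]
grip_width: 0.167
grasp_force: 59.0
```

Emit:
send_rows(series=[[0,0,0,0],[0,0,0,0],[0,0,0,0]], hand=0)

```text
time: 19.62
ee_pos: [420.3, -221.1, 40.4]
eef_rot: [2.221, 2.219, 0.001]
ft_force: [0.7, 1.2, 6.8]
grip_width: 0.161
grasp_force: 59.0
```

Emit:
send_rows(series=[[0,0,-0.3,0],[0,0,-0.7,0],[-0.4,0.3,-0.7,0],[-0.5,0.4,-0.5,0],[-0.5,0.4,0,0],[-0.3,0.1,0,-0.9],[0,0,0,-0.96],[0,0,0,-0.96],[0,0,0,-0.96],[0,0,0,-0.96]])

```text
time: 20.88
ee_pos: [479.0, -305.5, 149.5]
eef_rot: [-1.135, -2.929, 0.0]
ft_force: [-0.8, -0.8, -0.1]
grip_width: 0.161
grasp_force: 58.8
```

Emit:
send_rows(series=[[0,0,0,-0.96],[0,0,0,-0.96],[0,0,0,-0.96],[0,0,0,-0.96],[0,0,0,-0.96],[0,0,0,0],[0,0,0,0]])

```text
time: 21.75
ee_pos: [479.1, -305.5, 149.4]
eef_rot: [0.14, -3.138, -0.0]
ft_force: [-0.6, -0.2, -1.6]
grip_width: 0.163
grasp_force: 58.8
```

Run:
```python
from h import *
np.set_printoptions(precision=1,suppress=True)
P=ctrl.camera_params('wrist');w=snap('wrist','w6.png')
print('bear3?',dets('wrist','bearing_1'),'boat',dets('wrist','boat'),dets('wrist','boat_grip'))
for p in [(496,-325,29),(496,-293,29),(583,-285,29),(583,-320,29),(611,-302,153)]: print(p,proj('wrist',p,P))
go(544,-309.2,150,96.4)
cv2.imwrite('pics/c6.png',w)
```

```text
bear3? [([313.6, 125.0], 0.91), ([264.9, 267.8], 0.85)] boat [([270.2, 255.2], 0.92)] []
(496, -325, 29) [257.5 217.3]
(496, -293, 29) [293.6 220.4]
(583, -285, 29) [292.7 306.3]
(583, -320, 29) [256.5 303.4]
(611, -302, 153) [267.1 463.1]
tcp [ 479.1 -305.6  149.3] tooly 95.24 tilt [ 0. -0.] q [-0.7  0.4 -0.2  1.  -0.  -0.8]
shift units [-1.3 -0.2 -0. ] spin units -0.116
```

View pics/c6.png

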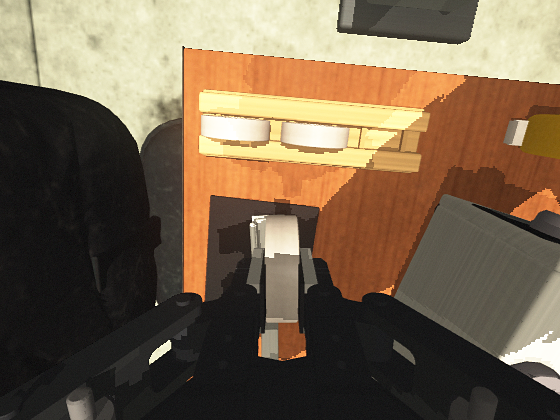

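Emit:
send_rows(series=[[-0.64,-0.1,0,0],[-0.646,-0.09,0,0],[0,0,0.4,-0.116],[0,0,0.6,0],[0,0,0.6,0],[0,0,0.2,0],[0,0,0,0]])

```text
time: 22.82
ee_pos: [543.8, -308.9, 59.2]
eef_rot: [0.177, -3.136, -0.001]
ft_force: [-0.4, 0.9, -0.4]
grip_width: 0.16
grasp_force: 58.8
```

Emit:
send_rows(series=[[0,0,0.1,0],[0,0,0.1,0],[0,0,0.1,0],[0,0,0,0]])

```text
time: 23.32
ee_pos: [543.8, -309.0, 44.0]
eef_rot: [0.177, -3.136, -0.0]
ft_force: [-0.0, -0.1, -0.1]
grip_width: 0.159
grasp_force: 58.8
```

Emit:
send_rows(series=[[0,0,0.08,0],[0,0,0.06,0],[0,0,0.02,0],[0,0,0,0]])

```text
time: 23.82
ee_pos: [544.0, -309.0, 36.2]
eef_rot: [0.177, -3.136, -0.0]
ft_force: [0.8, -0.2, -1.5]
grip_width: 0.162
grasp_force: 58.8
```

Emit:
send_rows(series=[[0,0,0.02,0],[0,0,0.01,0],[0,0,0,0]])

```text
time: 24.2
ee_pos: [544.0, -309.0, 34.8]
eef_rot: [-0.177, 3.137, 0.0]
ft_force: [-0.2, -0.8, -1.3]
grip_width: 0.161
grasp_force: 58.8
```

Emit:
send_rows(series=[[0,0,0,0],[0,0,0,0],[0,0,0,0],[0,0,0,0]], hand=0.5)

```text
time: 24.7
ee_pos: [544.1, -309.1, 34.9]
eef_rot: [-0.177, 3.136, -0.0]
ft_force: [0.1, -0.7, -0.2]
grip_width: 0.501
grasp_force: 0.0
```

Emit:
send_rows(series=[[0,0,-0.2,0],[0,0,-0.6,0],[0,0,-0.9,0],[0,0,-0.9,0],[0,0,-0.7,0],[0,0,0,0]])

```text
time: 25.45
ee_pos: [545.5, -310.2, 203.7]
eef_rot: [-0.177, 3.132, -0.006]
ft_force: [0.4, -1.1, 0.1]
grip_width: 0.503
grasp_force: 0.0
```

Run:
```python
from h import *
np.set_printoptions(precision=1,suppress=True)
P=ctrl.camera_params('wrist');w=snap('wrist','w7.png')
for n,z in [('bearing_1',60),('boat_grip',128),('boat',3),('boat_seat',6)]: print(n,[(u,s,at_z('wrist',u,z,P)[:2]) for u,s in dets('wrist',n)])
snap('top');snap('scene')
for n in ['bearing_1','boat_grip','boat']: print(n,dets('top',n),dets('scene',n))
print(proj('scene',[544,-309,33]),proj('top',[544,-309,60]))
go(611,-301.8,200,96.4)
```

```text
bearing_1 [([289.7, 298.0], 0.9, array([ 655.9, -289.3])), ([256.5, 35.5], 0.87, array([ 415.7, -345.9])), ([276.2, 189.7], 0.84, array([ 542.4, -315.8])), ([319.1, 60.3], 0.75, array([ 428.2, -292.3])), ([325.7, 47.9], 0.66, array([ 418.4, -288.3]))]
boat_grip [([279.9, 298.0], 0.72, array([ 613.5, -303.6]))]
boat [([280.7, 179.2], 0.6, array([ 543.7, -311.9]))]
boat_seat [([279.8, 181.3], 0.96, array([ 545.5, -312.7]))]
bearing_1 [([362.3, 169.7], 0.6), ([378.1, 229.1], 0.45)] [([369.7, 269.5], 0.76), ([288.9, 350.7], 0.73), ([269.4, 326.3], 0.73), ([329.9, 307.2], 0.51)]
boat_grip [([376.2, 192.8], 0.63)] [([354.3, 257.9], 0.91), ([317.7, 204.9], 0.34)]
boat [([372.2, 231.1], 0.82), ([376.6, 226.6], 0.48)] [([329.6, 315.1], 0.64)]
[327.4 303.7] [376.7 228.3]
tcp [ 544.  -309.   199.6] tooly 96.48 tilt [-0.  0.] q [-0.6  0.5  0.1  1.1 -0.  -0.8]
shift units [-1.3 -0.  -0. ] spin units 0.008
```

Emit:
send_rows(series=[[-0.65,0,0,0],[-0.7,0,0,0],[0,0,0.4,0],[0,0,0.6,0],[0,0,0.5,0],[0,0,0.25,0],[0,0,0,0]])

```text
time: 26.98
ee_pos: [610.7, -301.2, 111.8]
eef_rot: [0.177, -3.136, -0.001]
ft_force: [-0.5, 0.5, 0.2]
grip_width: 0.499
grasp_force: 0.0
```

Emit:
send_rows(series=[[0,0,0,0],[0,0,0,0],[0,0,0,0],[0,0,0,0],[0,0,0,0]], hand=0)

```text
time: 27.6
ee_pos: [612.0, -302.1, 113.6]
eef_rot: [-0.177, 3.134, -0.003]
ft_force: [1.7, -1.2, 6.3]
grip_width: 0.153
grasp_force: 59.2
```

Run:
```python
from h import *
go(599.1,-30.85,300,77.1); print(ctrl.state()['torque'],ctrl.state()['ft_force'])
```

```text
tcp [ 612.  -302.1  113.6] tooly 96.48 tilt [ 0.0023 -0.0015] q [-0.57  0.66  0.14  1.04 -0.   -0.68]
shift units [-0.363  5.412 -3.737] spin units 1.938
[-0.27771399 -0.26720092  0.03463516] [ 1.66829095 -1.2371208   6.25849248]
```

Emit:
send_rows(series=[[0,0,0,0],[0,0,0,0],[0,0,0,0]], hand=0.15)

```text
time: 27.98
ee_pos: [612.0, -302.1, 113.6]
eef_rot: [-0.177, 3.134, -0.003]
ft_force: [1.3, -0.4, 6.2]
grip_width: 0.155
grasp_force: 59.2
```

Emit:
send_rows(series=[[0,0,0,0],[0,0,0,0],[0,0,0,0]], hand=0.157)

```text
time: 28.35
ee_pos: [612.0, -302.0, 113.6]
eef_rot: [-0.177, 3.134, -0.002]
ft_force: [1.3, -0.9, 5.8]
grip_width: 0.156
grasp_force: 37.2
```

Emit:
send_rows(series=[[0,0,0,0],[0,0,0,0],[0,0,0,0]], hand=0.161)

```text
time: 28.72
ee_pos: [612.0, -302.1, 113.5]
eef_rot: [-0.177, 3.134, -0.002]
ft_force: [2.5, -1.1, 5.8]
grip_width: 0.164
grasp_force: 16.5
```

Emit:
send_rows(series=[[0,0,0,0],[0,0,0,0],[0,0,0,0],[0,0,0,0]], hand=0)

```text
time: 29.22
ee_pos: [612.0, -302.1, 113.6]
eef_rot: [-0.177, 3.134, -0.003]
ft_force: [0.9, -1.0, 6.3]
grip_width: 0.154
grasp_force: 58.4
```

Emit:
send_rows(series=[[0,0,-0.1,0],[0,0,-0.25,0],[0,0,-0.4,0],[0,0,-0.48,0.2],[0,0,-0.5,0.3],[0,0,-0.5,0.3],[0,0,-0.5,0.3],[0,0,-0.5,0.3],[0,0,-0.45,0.3],[0,0,-0.25,0.238]])

```text
time: 30.48
ee_pos: [611.1, -301.4, 310.7]
eef_rot: [0.355, 3.12, -0.001]
ft_force: [0.1, 0.7, -4.2]
grip_width: 0.154
grasp_force: 58.5
```

Run:
```python
from h import *
np.set_printoptions(precision=1,suppress=True)
go(667.3,-46.5,310,77.1); s=ctrl.state(); print(s['ft_force'],s['torque'])
P=ctrl.camera_params('wrist');snap('wrist','w8.png'); print(dets('wrist','bearing_1'))
```

```text
tcp [ 611.1 -301.4  310.7] tooly 77.01 tilt [ 0. -0.] q [-0.6  0.6  0.5  1.5  0.  -0.3]
shift units [0.1 5.2 0. ] spin units -0.009
[ 0.1  0.7 -4.2] [ 0.  -0.2 -0. ]
[([270.9, 124.3], 0.77), ([204.4, 15.2], 0.65), ([255.8, 1.6], 0.65), ([300.8, 212.5], 0.62)]
```

Emit:
send_rows(series=[[0.01,0.12,0,0],[0.01,0.28,0,0],[0.01,0.43,0,0],[0.01,0.45,0,0],[0.01,0.45,0,0],[0,0.45,0,0],[0,0.45,0,0],[0,0.45,0,0],[0,0.45,0,0],[0,0.45,0,0]])

```text
time: 31.82
ee_pos: [653.4, -105.5, 308.8]
eef_rot: [-0.353, -3.122, 0.0]
ft_force: [1.2, -0.2, -3.0]
grip_width: 0.154
grasp_force: 58.6
```

Emit:
send_rows(series=[[0,0.44,0,0],[0,0.4,0,0],[0,0.25,0,0],[0,0.12,0,0],[0,0.03,0,0],[0,0,0,0]])

```text
time: 32.58
ee_pos: [666.9, -47.0, 308.8]
eef_rot: [-0.354, -3.122, 0.0]
ft_force: [-0.5, 0.3, -4.1]
grip_width: 0.157
grasp_force: 58.5
```

Run:
```python
from h import *
np.set_printoptions(precision=1,suppress=True)
go(667.3,-46.5,310,77.1); s=ctrl.state(); print(s['ft_force'],s['torque'])
P=ctrl.camera_params('wrist');w=snap('wrist','w9.png'); print(dets('wrist','bearing_1'))
t=np.array(s['ee_pos']);bz=t[2]-110.6
def bt(p): a=np.radians(-13);c,q=np.cos(a),np.sin(a);x,y=p[0]-69,p[1];return [t[0]+c*x-q*y,t[1]+q*x+c*y,bz+p[2]]
for p in [(-45,-16,26),(-45,16,26),(43,-16,26),(43,16,26),(3,0,56)]: print('boat',p,proj('wrist',bt(p),P))
def wa(p): a=np.radians(-12.9);c,q=np.cos(a),np.sin(a);x,y=p[0],p[1];return [594.6+c*x-q*y,-50.35+q*x+c*y,147]
for p in [(-62,-4),(-62,44),(62,-4),(62,44),(-103,-79),(-103,60)]: print('slot',p,proj('wrist',wa(p),P))
snap('top','t9.png');snap('scene','s9.png')
a=w[0:400,150:430]; b=cv2.imread('pics/s9.png')[120:260,200:360]
cv2.imwrite('pics/c9.png',np.hstack([cv2.resize(a,(420,600)),np.vstack([cv2.resize(b,(380,332)),np.zeros((268,380,3),'uint8')])]))
```

```text
tcp [666.9 -47.  308.8] tooly 77.07 tilt [-0. -0.] q [-0.2  0.6  0.5  1.5 -0.   0.1]
shift units [-0.  0. -0.] spin units -0.003
[-0.5  0.3 -4.1] [-0.  -0.2 -0. ]
[([31.2, 4.6], 0.77), ([272.5, 122.5], 0.71), ([119.3, 213.1], 0.56)]
boat (-45, -16, 26) [256.8  47.6]
boat (-45, 16, 26) [305.5  47.7]
boat (43, -16, 26) [259.2 179.6]
boat (43, 16, 26) [302.7 179.7]
boat (3, 0, 56) [280.9 124.7]
slot (-62, -4) [254.4  43.4]
slot (-62, 44) [309.2  43.4]
slot (62, -4) [257.5 182.3]
slot (62, 44) [306.1 182.3]
slot (-103, -79) [163.9 -10.7]
slot (-103, 60) [329.5 -10.7]
```

View pics/c9.png

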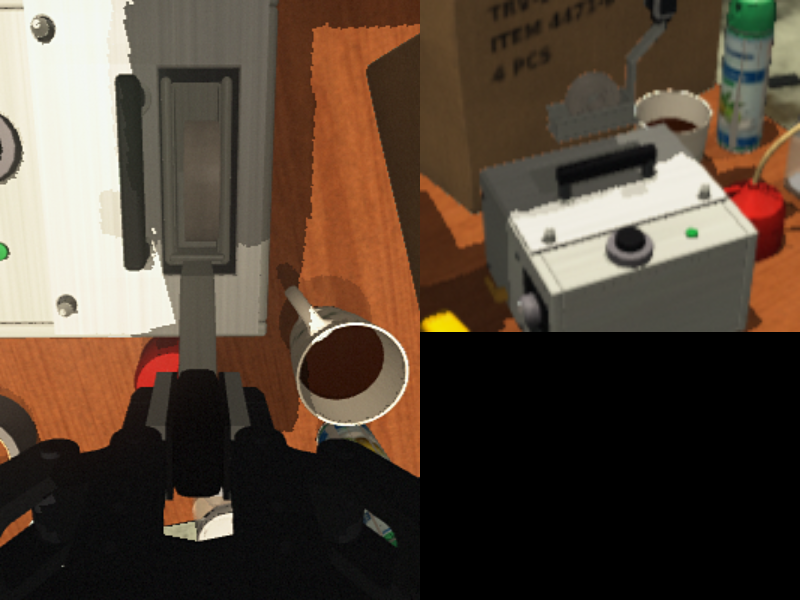

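Emit:
send_rows(series=[[0,0,0.15,0],[0,0,0.3,0],[0,0,0.35,0],[0,0,0.35,0],[0,0,0.35,0],[0,0,0.35,0],[0,0,0.3,0],[0,0,0.15,0],[0,0,0.064,0],[0,0,0,0]])

```text
time: 34.02
ee_pos: [667.1, -46.5, 190.9]
eef_rot: [0.353, 3.121, -0.0]
ft_force: [1.1, 0.3, -3.1]
grip_width: 0.158
grasp_force: 58.6
```

Emit:
send_rows(series=[[0.04,0,0,0],[0.08,0,0,0],[0.12,0,0,0],[0.14,0,0,0],[0.14,0,0,0],[0.12,0,0,0],[0.09,0,0,0],[0.05,0,0,0],[0.02,0,0,0],[0,0,0,0]])

```text
time: 35.28
ee_pos: [628.0, -37.6, 190.6]
eef_rot: [0.353, 3.122, -0.0]
ft_force: [0.2, 1.2, -3.7]
grip_width: 0.159
grasp_force: 58.6
```

Emit:
send_rows(series=[[0,0,0,0],[0,0,0,0],[0,0,0,0]], hand=0.161)

```text
time: 35.65
ee_pos: [628.0, -37.5, 190.6]
eef_rot: [-0.353, -3.122, 0.0]
ft_force: [0.0, -0.1, -3.7]
grip_width: 0.155
grasp_force: 15.1
```

Run:
```python
from h import *
np.set_printoptions(precision=2,suppress=True)
s=ctrl.state(); print(s['ft_force'],s['torque'],s['grasp_force'],s['ee_pos'])
snap('wrist','w10.png'); print(dets('wrist','bearing_1'),dets('wrist','boat'))
snap('scene','s10.png'); print(dets('scene','boat_grip'))
```

```text
[ 0.   -0.08 -3.71] [-0.06 -0.22 -0.  ] 15.122231841087341 [627.98 -37.54 190.56]
[([72.9, 284.8], 0.91), ([273.1, 131.7], 0.77)] [([284.1, 135.5], 0.84)]
[([282.4, 165.6], 0.45)]
```

Emit:
send_rows(series=[[0,0,0,0],[0,0,0,0]], hand=0.162)

```text
time: 36.15
ee_pos: [627.9, -37.5, 190.6]
eef_rot: [-0.353, -3.122, -0.0]
ft_force: [-0.1, -0.1, -3.1]
grip_width: 0.162
grasp_force: 9.8
```

```bash
cat > st.py <<'E'
from h import *
np.set_printoptions(precision=2,suppress=True)
s=ctrl.state(); print(s['ft_force'],s['torque'],round(s['grasp_force'],1),round(s['grip_width'],3),s['ee_pos'])
E
python3 st.py
```

```text
[-0.07 -0.12 -3.07] [ 0.05 -0.11  0.05] 9.8 0.162 [627.89 -37.52 190.58]
```

Emit:
send_rows(series=[[0,0,0,0],[0,0,0,0]], hand=0.1625)

```text
time: 36.4
ee_pos: [628.0, -37.6, 190.6]
eef_rot: [0.353, 3.122, -0.0]
ft_force: [-0.1, -0.1, -3.2]
grip_width: 0.161
grasp_force: 7.0
```

```bash
python3 st.py
```

```text
[-0.12 -0.1  -3.22] [-0.04 -0.13  0.06] 7.0 0.161 [628.01 -37.57 190.63]
```

Emit:
send_rows(series=[[0,0,0,0],[0,0,0,0]], hand=0.1629)

```text
time: 36.65
ee_pos: [628.0, -37.5, 190.7]
eef_rot: [0.353, 3.122, 0.0]
ft_force: [0.0, -0.0, -2.7]
grip_width: 0.163
grasp_force: 5.0
```

```bash
python3 st.py;python3 st.py
```

```text
[ 0.01 -0.04 -2.71] [ 0.04  0.04 -0.03] 5.0 0.163 [628.   -37.54 190.66]
[ 0.01 -0.04 -2.71] [ 0.04  0.04 -0.03] 5.0 0.163 [628.   -37.54 190.66]
```

Emit:
send_rows(series=[[0,0,0,0],[0,0,0,0]], hand=0.1632)

```text
time: 36.9
ee_pos: [628.0, -37.5, 190.7]
eef_rot: [0.353, 3.122, -0.0]
ft_force: [0.0, 0.0, -1.7]
grip_width: 0.163
grasp_force: 3.5
```

```bash
python3 st.py
python3 - <<'E'
from h import *
w=snap('wrist','w11.png'); print(dets('wrist','bearing_1'),dets('wrist','boat'))
a=cv2.imread('pics/w10.png')[100:400,200:360]; b=w[100:400,200:360]
s=snap('scene','s11.png')[130:250,230:350]
cv2.imwrite('pics/c11.png',np.hstack([a,b,cv2.resize(s,(300,300))]))
E
```

```text
[ 0.04  0.03 -1.73] [-0.    0.02  0.06] 3.5 0.163 [627.99 -37.55 190.7 ]
[([71.9, 283.5], 0.94), ([233.4, 96.5], 0.84)] [([281.1, 202.0], 0.74)]
```

View pics/c11.png

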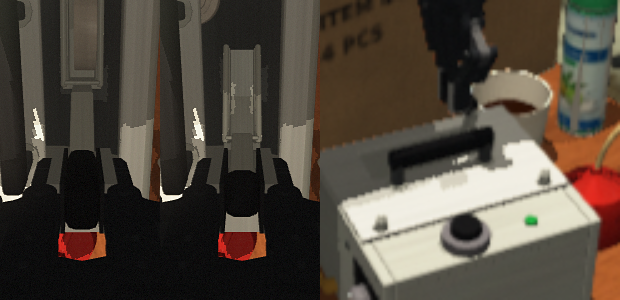

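Emit:
send_rows(series=[[0,0,0,0],[0,0,0,0],[0,0,0,0]], hand=0)

```text
time: 37.48
ee_pos: [628.0, -37.6, 190.6]
eef_rot: [0.353, 3.122, -0.0]
ft_force: [-0.3, -0.8, -1.7]
grip_width: 0.157
grasp_force: 58.4
```

```bash
python3 st.py
python3 - <<'E'
from h import *
np.set_printoptions(precision=1,suppress=True)
P=ctrl.camera_params('wrist');t=ctrl.state()['ee_pos'];a=np.radians(-13)
for th in (25,30,35,40,45):
    c,s=np.cos(np.radians(th)),np.sin(np.radians(th)); o=[]
    for x,z in ((-45,26),(43,26),(-45,14),(69,150)):
        dx,dz=x-69,z-129.6; X=c*dx-s*dz; Z=s*dx+c*dz
        o.append(proj('wrist',[t[0]+np.cos(a)*X,t[1]+np.sin(a)*X,t[2]+19+Z],P))
    print(th,np.array(o).tolist() and np.array(o)[:,1])
E
```

```text
[-0.28 -0.82 -1.65] [0.04 0.02 0.06] 58.4 0.157 [627.95 -37.56 190.62]
25 [130.3 237.6 135.7 289. ]
30 [145.3 249.4 151.1 284.1]
35 [160.  261.3 166.1 279.3]
40 [174.5 273.5 181.  274.6]
45 [188.9 285.8 195.7 270. ]
```

Emit:
send_rows(series=[[0,0,-0.2,0],[0.15,0,-0.2,0],[0.2,0,0,0],[0.15,0,0,0],[0,0,-0.3,0],[0,0,-0.6,0],[0,0,-0.7,0],[0,0,-0.7,0],[0,0,-0.5,0],[0,0,0,0]])

```text
time: 38.72
ee_pos: [604.6, -32.1, 353.0]
eef_rot: [0.353, 3.117, -0.0]
ft_force: [-0.0, -0.6, -2.7]
grip_width: 0.155
grasp_force: 58.7
```

```bash
python3 st.py
python3 - <<'E'
from h import *
th=np.radians(28.5);c,s=np.cos(th),np.sin(th)
print('start offset from final grip', (114*c-129.6*s)-114, (114*s+129.6*c)-129.6)
go(612,-304,350,96)
E
```

```text
[-0.04 -0.65 -2.72] [-0.02  0.02 -0.  ] 58.7 0.155 [604.63 -32.14 352.97]
start offset from final grip -75.65462448618119 38.69079647058609
tcp [604.6 -32.1 353. ] tooly 77.1 tilt [ 0.0043 -0.0007] q [-0.17  0.43  0.36  1.5   0.    0.05]
shift units [-1.358 -5.267  0.064] spin units -1.89
```

Emit:
send_rows(series=[[0,-0.4,0,0],[0,-0.7,0,0],[0,-0.8,0,0],[0,-0.8,0,0],[0,-0.8,0,0],[0,-0.8,0,0],[0,-0.8,0,0],[0,-0.5,0,0],[0,-0.24,0,0],[0,0,0,0]])

```text
time: 39.98
ee_pos: [537.8, -317.1, 349.8]
eef_rot: [-0.355, -3.12, -0.001]
ft_force: [-0.1, -0.4, -2.1]
grip_width: 0.157
grasp_force: 58.8
```

Emit:
send_rows(series=[[0,0,0.4,0],[0,0,0.7,0],[0,0,0.7,0],[0,0,0.7,0],[0,0,0.6,0],[0,0,0.4,0],[0,0,0.16,0],[0,0,0,0]])

```text
time: 40.98
ee_pos: [538.5, -315.9, 167.6]
eef_rot: [-0.352, -3.122, -0.0]
ft_force: [0.6, 0.2, -2.6]
grip_width: 0.156
grasp_force: 58.7
```

```bash
python3 st.py
python3 - <<'E'
from h import *
P=ctrl.camera_params('wrist');snap('wrist','w12.png'); t=ctrl.state()['ee_pos']
print(dets('wrist','mat'),[at_z('wrist',u,0,P).round(0) for u,_ in dets('wrist','mat')],dets('wrist','boat'))
go(539.5,-316.5,170,77.1)
E
```

```text
[ 0.61  0.2  -2.63] [-0.   -0.01  0.  ] 58.7 0.156 [ 538.48 -315.89  167.64]
[([279.8, 201.8], 0.57)] [array([ 552., -320.,    0.])] [([283.1, 201.9], 0.6)]
tcp [ 538.9 -316.8  168.6] tooly 77.1 tilt [ 0.0013 -0.0009] q [-0.65  0.52  0.03  1.08  0.   -0.42]
shift units [-0.011  0.009 -0.028] spin units 0.0
```

Emit:
send_rows(series=[[0,0,0.15,0],[0,0,0.08,0],[0,0,0,0]], hand=0.16)

```text
time: 41.55
ee_pos: [538.1, -316.4, 155.5]
eef_rot: [-0.353, -3.121, -0.001]
ft_force: [-0.4, -0.6, -1.0]
grip_width: 0.16
grasp_force: 19.8
```

Emit:
send_rows(series=[[0,0,0.05,0],[0,0,0.03,0],[0,0,0,0]])

```text
time: 41.92
ee_pos: [538.9, -316.9, 152.8]
eef_rot: [0.353, 3.12, -0.001]
ft_force: [0.7, -0.6, 2.7]
grip_width: 0.162
grasp_force: 20.5
```

Emit:
send_rows(series=[[0,0,0.04,0],[0,0,0,0]])

```text
time: 42.18
ee_pos: [540.2, -317.5, 152.2]
eef_rot: [0.352, 3.117, -0.003]
ft_force: [1.7, -0.0, 11.4]
grip_width: 0.161
grasp_force: 21.5
```

Emit:
send_rows(series=[[-0.13,0,0,0],[-0.13,0,0.02,0],[-0.17,0,0.06,0],[-0.17,0,0.06,0],[-0.16,0,0.08,0],[-0.16,0,0.08,0],[0,0,0,0]])

```text
time: 43.05
ee_pos: [584.0, -327.0, 134.7]
eef_rot: [0.352, 3.121, -0.0]
ft_force: [3.2, -1.4, 1.6]
grip_width: 0.159
grasp_force: 20.9
```

Emit:
send_rows(series=[[-0.15,0,0.1,0],[-0.15,0,0.1,0],[-0.14,0,0.1,0],[-0.14,0,0.1,0],[0,0,0,0],[0,0,0,0]])

```text
time: 43.8
ee_pos: [611.5, -333.3, 114.5]
eef_rot: [-0.353, -3.121, -0.0]
ft_force: [0.7, -1.0, 0.7]
grip_width: 0.161
grasp_force: 20.3
```

```bash
python3 st.py
```

```text
[ 0.7  -1.    0.72] [-0.26 -0.56 -0.02] 20.3 0.161 [ 611.52 -333.28  114.55]
```

Emit:
send_rows(series=[[0,0,0.02,0],[0,0,0.02,0],[0,0,0,0]])

```text
time: 44.18
ee_pos: [611.9, -333.5, 114.3]
eef_rot: [0.353, 3.12, -0.001]
ft_force: [0.7, 0.5, 9.5]
grip_width: 0.154
grasp_force: 21.6
```

Emit:
send_rows(series=[[0,0,0,0],[0,0,0,0],[0,0,0,0],[0,0,0,0]], hand=0.4)

```text
time: 44.68
ee_pos: [611.3, -333.2, 112.8]
eef_rot: [-0.353, -3.121, -0.0]
ft_force: [0.3, 0.3, 0.1]
grip_width: 0.401
grasp_force: 0.0
```

Emit:
send_rows(series=[[0,0,0,0],[0,0,0,0],[0,0,0,0],[0,0,0,0],[0,0,0,0]], hand=0)

```text
time: 45.3
ee_pos: [611.6, -333.4, 113.2]
eef_rot: [0.353, 3.121, -0.0]
ft_force: [1.2, -0.9, 0.8]
grip_width: 0.149
grasp_force: 58.4
```

```bash
python3 st.py
python3 - <<'E'
from h import *
np.set_printoptions(precision=1,suppress=True)
snap('scene');snap('top'); 
for n in ['boat_grip','boat','boat_seat']:
  print(n,dets('scene',n),dets('top',n))
t=ctrl.state()['ee_pos'];u=np.array([.975,-.223]);o=t[:2]-69*u
print('origin',o,'grip proj',proj('scene',[*t[:2],128]),proj('top',[*t[:2],128]),'orig',proj('scene',[*o,3]),proj('top',[*o,3]),'seat',proj('scene',[*(o+3*u),6]),proj('top',[*(o+3*u),6]))
E
```

```text
[ 1.24 -0.88  0.78] [-0.06 -0.26 -0.01] 58.4 0.149 [ 611.63 -333.4   113.21]
boat_grip [([366.1, 265.3], 0.89)] []
boat [([333.5, 318.2], 0.91)] [([285.4, 245.2], 0.74), ([248.8, 199.9], 0.17)]
boat_seat [([333.8, 314.7], 0.98), ([330.0, 315.0], 0.64), ([254.6, 222.2], 0.58), ([269.7, 187.8], 0.52)] [([272.6, 201.5], 0.52)]
origin [ 544.3 -318. ] grip proj [363.7 265.9] [393.5 195. ] orig [329.2 315.1] [376.2 229.6] seat [330.5 313.8] [376.7 228.3]
```

Emit:
send_rows(series=[[0,0,0,0],[0,0,0,0],[0,0,0,0],[0,0,-0.3,0],[0,0,-0.9,0],[0,0,-0.1,0],[0.5,0.03,0,0],[0.9,0.03,0,0],[0.9,0.03,0,0],[0.9,0.04,0,0]], hand=0.5)

```text
time: 46.95
ee_pos: [455.6, -290.8, 178.4]
eef_rot: [0.353, 3.121, -0.001]
ft_force: [0.4, -0.8, 0.3]
grip_width: 0.499
grasp_force: 0.0
```

Emit:
send_rows(series=[[0.76,0,0,0],[0,0,0,0.97],[0,0,0,0.97],[0,0,0,0.97],[0,0,0,0.97],[0,0,0,0.97],[0,0,0,0.97],[0,0,0,0.97],[0,0,0,0.91],[0,0,0,0]])

```text
time: 48.2
ee_pos: [420.0, -282.8, 178.4]
eef_rot: [2.218, 2.224, 0.0]
ft_force: [-0.5, 0.3, -0.2]
grip_width: 0.498
grasp_force: 0.0
```

```bash
python3 st.py
python3 - <<'E'
from h import *
np.set_printoptions(precision=1,suppress=True)
go(420.2,-282.9,40.4,0)
P=ctrl.camera_params('wrist');snap('wrist','w13.png')
print([(u,s,at_z('wrist',u,38.5,P)) for u,s in dets('wrist','bearing_1')],dets('wrist','boat_seat'))
snap('scene');snap('top')
print([dets('scene',n) for n in('boat_grip','boat','boat_seat')],[dets('top',n) for n in('boat_grip','boat','boat_seat')])
for n,g,u in [('old',(611.5,-302),(.9936,.113)),('new',(611.6,-333.4),(.975,-.223))]:
    g=np.array(g);u=np.array(u); print(n,[proj(c,p).round(1).tolist() for c in('scene','top') for p in([*g,128],[*(g-69*u),3],[*(g-66*u),6])])
E
```

```text
[-0.46  0.34 -0.15] [-0.04  0.01  0.01] 0.0 0.498 [ 419.98 -282.81  178.45]
tcp [ 420.  -282.8  178.4] tooly 0.16 tilt [ 0. -0.] q [-0.7  0.3 -0.3  1.   0.   0.8]
shift units [-0.   0.   2.8] spin units 0.016
[([274.3, 199.0], 0.83, array([ 413.6, -285.8,   38.5])), ([548.4, 196.4], 0.68, array([ 668.4, -282.4,   38.5])), ([274.0, 258.7], 0.67, array([ 413.1, -346.8,   38.5]))] [([401.5, 219.6], 0.64)]
[[([364.9, 264.6], 0.82)], [([330.8, 317.2], 0.98)], [([332.2, 316.9], 0.61), ([366.4, 263.3], 0.41)]] [[([392.8, 193.9], 0.86), ([375.1, 227.9], 0.4)], [([373.9, 230.6], 0.97)], [([375.2, 226.7], 0.81)]]
old [[352.9, 257.1], [326.2, 312.9], [327.2, 311.3], [378.8, 194.9], [372.7, 230.1], [372.8, 228.8]]
new [[363.7, 265.9], [329.2, 315.1], [330.5, 313.8], [393.5, 195.0], [376.2, 229.6], [376.7, 228.3]]
```

Emit:
send_rows(series=[[0,0,0.5,0],[0,0,0.8,0],[0,0,0.8,0],[0,0,0.5,0],[0,0,0.16,0],[0,0,0,0]])

```text
time: 49.5
ee_pos: [420.0, -282.8, 40.3]
eef_rot: [-2.219, -2.223, 0.0]
ft_force: [0.1, -0.5, -0.3]
grip_width: 0.504
grasp_force: 0.0
```

Emit:
send_rows(series=[[0,0,0,0],[0,0,0,0],[0,0,0,0],[0,0,0,0],[0,0,0,0]], hand=0)

```text
time: 50.12
ee_pos: [420.7, -283.4, 41.2]
eef_rot: [2.218, 2.222, 0.0]
ft_force: [0.1, 1.2, 7.1]
grip_width: 0.163
grasp_force: 59.8
```

Emit:
send_rows(series=[[0,0,-0.3,0],[0,0,-0.7,0],[0,0,-0.7,0],[0,0,-0.5,-0.95],[0,0,0,-0.95],[0,0,0,-0.95],[0,0,0,-0.95],[0,0,0,-0.95],[0,0,0,-0.95],[0,0,0,-0.95]])

```text
time: 51.38
ee_pos: [419.8, -282.7, 151.0]
eef_rot: [0.629, 3.078, -0.0]
ft_force: [-0.0, -0.5, -1.4]
grip_width: 0.16
grasp_force: 58.8
```

Emit:
send_rows(series=[[0,0,0,-0.95],[0,0,0,-0.09],[-0.6,0,0,0],[-0.9,0,0,0],[-0.9,0,0,0],[0,0,0,0]])

```text
time: 52.12
ee_pos: [539.2, -310.2, 149.9]
eef_rot: [0.359, 3.12, -0.001]
ft_force: [-0.5, 1.1, -0.9]
grip_width: 0.161
grasp_force: 58.8
```

```bash
python3 st.py
python3 - <<'E'
from h import *
go(547,-318.6,60,77.1)
snap('wrist','w14.png');print(dets('wrist','boat_seat'),dets('wrist','boat'),dets('wrist','bearing_1'))
E
```

```text
[-0.49  1.08 -0.93] [0.01 0.03 0.  ] 58.8 0.161 [ 539.19 -310.21  149.93]
tcp [ 539.2 -310.2  149.9] tooly 76.87 tilt [ 0.001  -0.0005] q [-0.64  0.52 -0.01  1.03  0.   -0.41]
shift units [-0.188 -0.127  1.799] spin units -0.023
[([277.3, 202.3], 0.84)] [([273.6, 200.7], 0.58)] [([192.2, 53.8], 0.95), ([269.0, 268.2], 0.65)]
```

Emit:
send_rows(series=[[-0.188,-0.127,0,-0.02],[0,0,0.6,0],[0,0,0.8,0],[0,0,0.4,0],[0,0,0,0]])

```text
time: 52.95
ee_pos: [543.5, -317.9, 58.9]
eef_rot: [-0.351, -3.119, -0.002]
ft_force: [0.5, -0.9, -1.1]
grip_width: 0.16
grasp_force: 58.8
```

Emit:
send_rows(series=[[0,0,0.12,0],[0,0,0.12,0],[0,0,0.08,0],[0,0,0,0]])

```text
time: 53.45
ee_pos: [544.5, -318.0, 44.0]
eef_rot: [-0.35, -3.122, -0.0]
ft_force: [-0.3, 0.8, -1.5]
grip_width: 0.161
grasp_force: 58.8
```

Emit:
send_rows(series=[[0,0,0.06,0],[0,0,0.06,0],[0,0,0.04,0],[0,0,0,0]])

```text
time: 53.95
ee_pos: [544.5, -318.0, 35.9]
eef_rot: [-0.35, -3.122, -0.0]
ft_force: [-0.2, -0.2, -1.4]
grip_width: 0.167
grasp_force: 58.8
```

Emit:
send_rows(series=[[-0.04,0,0.01,0],[0,0,0,0]])

```text
time: 54.2
ee_pos: [546.8, -318.6, 35.7]
eef_rot: [0.35, 3.122, -0.0]
ft_force: [-0.6, -0.4, -1.0]
grip_width: 0.165
grasp_force: 58.8
```

Emit:
send_rows(series=[[0,0,0,0],[0,0,0,0],[0,0,0,0],[0,0,0,0],[0,0,-0.3,0],[0,0,-0.9,0],[0,0,-0.9,0],[0,0,-0.9,0],[0,0,0,0]], hand=0.5)

```text
time: 55.32
ee_pos: [548.6, -320.0, 190.8]
eef_rot: [0.349, 3.115, -0.006]
ft_force: [0.1, -0.2, 0.4]
grip_width: 0.503
grasp_force: 0.0
```

```bash
python3 st.py
python3 - <<'E'
from h import *
np.set_printoptions(precision=1,suppress=True)
go(611.6,-333.4,112.5,77.1)
P=ctrl.camera_params('wrist');snap('wrist','w15.png');
for n,z in [('boat_grip',128),('bearing_1',60),('boat_seat',6)]: print(n,[(u,s,at_z('wrist',u,z,P)) for u,s in dets('wrist',n)])
E
```

```text
[ 0.12 -0.25  0.43] [ 0.01 -0.01  0.03] 0.0 0.503 [ 548.55 -319.96  190.81]
tcp [ 548.6 -320.   190.8] tooly 77.2 tilt [ 0. -0.] q [-0.6  0.5  0.1  1.1  0.  -0.4]
shift units [-1.3  0.   1.6] spin units 0.01
boat_grip [([279.5, 304.4], 0.91, array([ 612.3, -335.7,  128. ]))]
bearing_1 [([338.5, 292.9], 0.89, array([ 656.9, -286.7,   60. ])), ([214.8, 46.3], 0.59, array([ 417.5, -344.2,   60. ]))]
boat_seat [([283.1, 183.8], 0.65, array([ 548.9, -318.6,    6. ]))]
```

Emit:
send_rows(series=[[-0.5,0,0,0],[-0.83,0,0,0],[0,0,0,0],[0,0,0.5,0],[0,0,0.6,0],[0,0,0.36,0],[0,0,0,0]])

```text
time: 56.4
ee_pos: [609.4, -332.2, 110.3]
eef_rot: [-0.35, -3.118, -0.003]
ft_force: [1.0, -0.2, 0.2]
grip_width: 0.498
grasp_force: 0.0
```

Emit:
send_rows(series=[[0,0,0,0],[0,0,0,0],[0,0,0,0],[0,0,0,0],[0,0,0,0]], hand=0)

```text
time: 57.02
ee_pos: [612.0, -333.6, 113.7]
eef_rot: [0.35, 3.12, -0.001]
ft_force: [0.5, -0.2, 5.9]
grip_width: 0.157
grasp_force: 59.2
```

Emit:
send_rows(series=[[0,0,-0.1,0],[0,0,-0.25,0],[0,0,-0.4,0],[0,0,-0.48,0],[0,0,-0.5,0],[0,0,-0.5,0],[0,0,-0.5,0],[0,0,-0.5,0],[0,0,-0.45,0],[0,0,-0.25,0]])

```text
time: 58.28
ee_pos: [611.5, -333.4, 311.1]
eef_rot: [0.35, 3.121, -0.001]
ft_force: [-0.1, -0.8, -3.6]
grip_width: 0.153
grasp_force: 58.5
```

```bash
python3 st.py
python3 - <<'E'
from h import *
np.set_printoptions(precision=1,suppress=True)
go(667.2,-46.8,310,77.1)
snap('wrist','w16.png');print(dets('wrist','bearing_1'),dets('wrist','boat'))
E
```

```text
[-0.08 -0.81 -3.55] [-0.03 -0.23  0.01] 58.5 0.153 [ 611.48 -333.36  311.1 ]
tcp [ 611.5 -333.4  311.1] tooly 77.2 tilt [ 0. -0.] q [-0.6  0.6  0.6  1.5 -0.  -0.4]
shift units [0.2 5.8 0. ] spin units 0.01
[([324.3, 208.0], 0.77), ([267.6, 126.0], 0.73), ([231.6, 4.9], 0.61)] [([281.6, 120.2], 0.89)]
```

Emit:
send_rows(series=[[0.02,0.12,0,0],[0.02,0.28,0,0],[0.02,0.43,0,0],[0.02,0.45,0,0],[0.02,0.45,0,0],[0.02,0.45,0,0],[0.02,0.45,0,0],[0.02,0.45,0,0],[0.02,0.45,0,0],[0.01,0.45,0,0]])

```text
time: 59.68
ee_pos: [646.5, -135.6, 309.1]
eef_rot: [-0.35, -3.122, 0.0]
ft_force: [0.6, -0.5, -3.3]
grip_width: 0.152
grasp_force: 58.5
```

Emit:
send_rows(series=[[0,0.45,0,0],[0,0.45,0,0],[0,0.4,0,0],[0,0.3,0,0],[0,0.16,0,0],[0,0.1,0,0],[0,0,0,0.01],[0,0,0,0]])

```text
time: 60.68
ee_pos: [666.7, -47.0, 309.1]
eef_rot: [-0.354, -3.122, 0.0]
ft_force: [-0.2, 0.2, -2.9]
grip_width: 0.157
grasp_force: 58.6
```

```bash
python3 st.py
python3 - <<'E'
from h import *
go(667.2,-46.8,190.6,77.1)
w=snap('wrist','w17.png');print(dets('wrist','bearing_1'),dets('wrist','boat'),dets('wrist','slot'))
v=cv2.imread('pics/w9.png'); d=[]
# compare with cycle-1 hover picture: shift of boat region
a=cv2.cvtColor(v,cv2.COLOR_BGR2GRAY);b=cv2.cvtColor(w,cv2.COLOR_BGR2GRAY)
for (r0,r1,c0,c1) in [(60,180,262,302),(200,250,265,300),(20,200,220,262)]:
    m=cv2.matchTemplate(b[r0-15:r1+15,c0-15:c1+15],a[r0:r1,c0:c1],cv2.TM_CCOEFF_NORMED);_,s,_,l=cv2.minMaxLoc(m);print(round(s,2),l[0]-15,l[1]-15)
E
```

```text
[-0.23  0.2  -2.93] [-0.09 -0.22  0.01] 58.6 0.157 [666.74 -47.   309.1 ]
tcp [666.7 -47.  309.1] tooly 77.06 tilt [-0.0001 -0.0002] q [-0.18  0.57  0.48  1.48 -0.    0.05]
shift units [-0.008  0.006  2.37 ] spin units -0.004
[([271.7, 120.1], 0.96), ([117.0, 213.6], 0.89), ([246.7, 68.4], 0.54)] [([281.3, 120.1], 0.74)] [([279.6, 122.9], 0.5)]
0.8 1 1
0.96 0 0
1.0 0 0
```

Identical to the first hover. Repeat the lowering, shift and tip.

Emit:
send_rows(series=[[0,0,0.15,0],[0,0,0.3,0],[0,0,0.35,0],[0,0,0.35,0],[0,0,0.35,0],[0,0,0.35,0],[0,0,0.3,0],[0,0,0.15,0],[0,0,0.07,0],[0,0,0,0]])

```text
time: 62.12
ee_pos: [667.0, -46.5, 190.8]
eef_rot: [0.353, 3.121, -0.0]
ft_force: [-1.0, -0.4, -2.9]
grip_width: 0.153
grasp_force: 58.6
```

Emit:
send_rows(series=[[0.04,0,0,0],[0.08,0,0,0],[0.12,0,0,0],[0.14,0,0,0],[0.14,0,0,0],[0.12,0,0,0],[0.09,0,0,0],[0.05,0,0,0],[0.02,0,0,0],[0,0,0,0]])

```text
time: 63.38
ee_pos: [627.9, -37.5, 190.6]
eef_rot: [0.353, 3.122, 0.0]
ft_force: [-0.5, 0.6, -3.0]
grip_width: 0.155
grasp_force: 58.6
```

Emit:
send_rows(series=[[0,0,0,0],[0,0,0,0],[0,0,0,0]], hand=0.1615)

```text
time: 63.75
ee_pos: [627.9, -37.5, 190.6]
eef_rot: [0.353, 3.122, 0.0]
ft_force: [0.8, -0.0, -3.4]
grip_width: 0.161
grasp_force: 12.5
```

Emit:
send_rows(series=[[0,0,0,0],[0,0,0,0],[0,0,0,0]], hand=0.1625)

```text
time: 64.12
ee_pos: [627.9, -37.5, 190.6]
eef_rot: [0.353, 3.122, 0.0]
ft_force: [-0.9, -1.0, -3.1]
grip_width: 0.164
grasp_force: 7.0
```

Emit:
send_rows(series=[[0,0,0,0],[0,0,0,0],[0,0,0,0]], hand=0.163)

```text
time: 64.5
ee_pos: [627.9, -37.5, 190.7]
eef_rot: [0.353, 3.122, -0.0]
ft_force: [0.5, -0.6, -2.3]
grip_width: 0.162
grasp_force: 4.5
```

```bash
python3 st.py
python3 - <<'E'
from h import *
w=snap('wrist','w18.png');print(dets('wrist','bearing_1'),dets('wrist','boat'))
b=cv2.cvtColor(w,cv2.COLOR_BGR2GRAY)
for f in ('w10','w11'):
    a=cv2.cvtColor(cv2.imread(f'pics/{f}.png'),cv2.COLOR_BGR2GRAY)
    print(f,np.abs(a[130:290,258:304].astype(int)-b[130:290,258:304]).mean())
E
```

```text
[ 0.52 -0.61 -2.33] [ 0.02 -0.03  0.01] 4.5 0.162 [627.89 -37.49 190.71]
[([68.4, 284.0], 0.89), ([235.0, 94.7], 0.74), ([243.8, 89.9], 0.59)] [([282.3, 200.0], 0.75)]
w10 24.728125
w11 2.6710597826086957
```

Emit:
send_rows(series=[[0,0,0,0],[0,0,0,0],[0,0,0,0]], hand=0)

```text
time: 65.03
ee_pos: [627.8, -37.5, 190.6]
eef_rot: [-0.353, -3.122, 0.0]
ft_force: [1.2, 0.0, -2.5]
grip_width: 0.151
grasp_force: 58.4
```

Emit:
send_rows(series=[[0,0,-0.2,0],[0.15,0,-0.2,0],[0.2,0,0,0],[0.15,0,0,0],[0,0,-0.3,0],[0,0,-0.6,0],[0,0,-0.7,0],[0,0,-0.7,0],[0,0,-0.5,0],[0,0,0,0]])

```text
time: 66.28
ee_pos: [604.5, -32.1, 353.0]
eef_rot: [0.353, 3.117, -0.0]
ft_force: [-0.2, -0.2, -2.1]
grip_width: 0.156
grasp_force: 58.7
```

Emit:
send_rows(series=[[0,-0.4,0,0],[0,-0.7,0,0],[0,-0.8,0,0],[0,-0.8,0,0],[0,-0.8,0,0],[0,-0.8,0,0],[0,-0.8,0,0],[0,-0.5,0,0],[0,-0.24,0,0],[0,0,0,0]])

```text
time: 67.53
ee_pos: [537.7, -317.0, 349.8]
eef_rot: [-0.355, -3.12, -0.001]
ft_force: [-0.2, 0.6, -2.1]
grip_width: 0.156
grasp_force: 58.8
```

Emit:
send_rows(series=[[0,0,0.4,0],[0,0,0.7,0],[0,0,0.7,0],[0,0,0.7,0],[0,0,0.6,0],[0,0,0.4,0],[0,0,0.16,0],[0,0,0,0]])

```text
time: 68.53
ee_pos: [538.4, -315.8, 167.6]
eef_rot: [-0.352, -3.122, -0.0]
ft_force: [1.1, -0.1, -1.8]
grip_width: 0.153
grasp_force: 58.8
```

```bash
python3 st.py
python3 - <<'E'
from h import *
go(538.9,-316.9,154,77.1)
snap('wrist','w19.png'); print(dets('wrist','bearing_1'),dets('wrist','boat'))
E
```

```text
[ 1.11 -0.06 -1.83] [-0.02 -0.05 -0.01] 58.8 0.153 [ 538.35 -315.84  167.64]
tcp [ 538.4 -315.8  167.6] tooly 77.14 tilt [-0.0003  0.0003] q [-0.65  0.52  0.02  1.08  0.   -0.42]
shift units [-0.015 -0.018  0.273] spin units 0.004
[([208.6, 57.6], 0.74)] [([280.6, 201.5], 0.91)]
```

Emit:
send_rows(series=[[0,0,0.15,0],[0,0,0.08,0],[0,0,0.05,0],[0,0,0.03,0],[0,0,0.03,0],[0,0,0,0]], hand=0.16)

```text
time: 69.42
ee_pos: [539.4, -317.1, 152.1]
eef_rot: [0.352, 3.119, -0.002]
ft_force: [0.1, 0.7, 6.9]
grip_width: 0.159
grasp_force: 21.0
```

Emit:
send_rows(series=[[-0.13,0,0,0],[-0.13,0,0.02,0],[-0.17,0,0.06,0],[-0.17,0,0.06,0],[-0.16,0,0.08,0],[-0.16,0,0.08,0],[0,0,0,0]])

```text
time: 70.3
ee_pos: [583.9, -327.0, 135.3]
eef_rot: [0.352, 3.121, -0.0]
ft_force: [1.9, -0.5, 1.7]
grip_width: 0.163
grasp_force: 20.6
```

Emit:
send_rows(series=[[-0.15,0,0.1,0],[-0.15,0,0.1,0],[-0.14,0,0.1,0],[-0.14,0,0.1,0],[0,0,0.02,0],[0,0,0.02,0],[0,0,0,0]])

```text
time: 71.18
ee_pos: [612.6, -333.7, 114.9]
eef_rot: [0.352, 3.119, -0.001]
ft_force: [0.4, -0.2, 11.4]
grip_width: 0.161
grasp_force: 21.9
```

Emit:
send_rows(series=[[0,0,0,0],[0,0,0,0],[0,0,0,0],[0,0,0,0]], hand=0.4)

```text
time: 71.68
ee_pos: [611.2, -333.2, 113.2]
eef_rot: [-0.353, -3.121, -0.0]
ft_force: [-0.3, -0.3, 0.3]
grip_width: 0.4
grasp_force: 0.0
```

Emit:
send_rows(series=[[0,0,0,0],[0,0,0,0],[0,0,0,0],[0,0,0,0],[0,0,0,0]], hand=0)

```text
time: 72.3
ee_pos: [611.5, -333.4, 113.7]
eef_rot: [0.353, 3.121, -0.0]
ft_force: [1.0, -0.6, 0.2]
grip_width: 0.156
grasp_force: 58.4
```

```bash
python3 st.py
python3 - <<'E'
from h import *
go(420.2,-344.9,40.4,0)
E
```

```text
[ 0.99 -0.64  0.21] [-0.09 -0.21 -0.02] 58.4 0.156 [ 611.48 -333.35  113.69]
tcp [ 611.5 -333.4  113.7] tooly 77.1 tilt [ 0.0002 -0.0002] q [-0.6   0.69  0.19  1.07 -0.   -0.38]
shift units [ 3.678 -1.079  1.465] spin units 7.71
```

Emit:
send_rows(series=[[0,0,0,0],[0,0,0,0],[0,0,0,0],[0,0,-0.3,0],[0,0,-0.9,0],[0,0,-0.1,0],[0.5,-0.2,0,0],[0.8,-0.22,0,0],[0.8,-0.22,0,0],[0.8,-0.22,0,0]], hand=0.5)

```text
time: 73.55
ee_pos: [459.2, -342.8, 179.0]
eef_rot: [0.353, 3.121, -0.001]
ft_force: [0.1, -0.5, 0.0]
grip_width: 0.501
grasp_force: 0.0
```

Emit:
send_rows(series=[[0.78,-0.22,0,0],[0,0,0,0.97],[0,0,0,0.97],[0,0,0,0.97],[0,0,0,0.97],[0,0,0,0.97],[0,0,0,0.97],[0,0,0,0.97],[0,0,0,0.92],[0,0,0,0]])

```text
time: 74.8
ee_pos: [420.0, -344.9, 179.0]
eef_rot: [2.22, 2.222, -0.0]
ft_force: [0.0, 0.4, 0.2]
grip_width: 0.5
grasp_force: 0.0
```

```bash
python3 st.py
python3 - <<'E'
from h import *
np.set_printoptions(precision=1,suppress=True)
go(420.2,-344.9,40.4,0)
P=ctrl.camera_params('wrist');snap('wrist','w20.png')
print([(u,s,at_z('wrist',u,38.5,P)) for u,s in dets('wrist','bearing_1')])
snap('scene');snap('top')
print([dets('scene',n) for n in('boat_grip','boat','boat_seat')],[dets('top',n) for n in('boat_grip','boat','boat_seat')])
E
```

```text
[0.01 0.38 0.17] [0.02 0.01 0.  ] 0.0 0.5 [ 419.98 -344.89  178.95]
tcp [ 420.  -344.9  179. ] tooly 0.06 tilt [ 0. -0.] q [-0.8  0.4 -0.2  1.  -0.   0.8]
shift units [0.  0.  2.8] spin units 0.006
[([271.8, 198.0], 0.85, array([ 411.3, -347. ,   38.5]))]
[[([367.5, 264.2], 0.62)], [([331.8, 315.8], 0.59)], [([331.6, 314.4], 0.83)]] [[([393.0, 191.6], 0.75)], [([376.0, 232.2], 0.84)], [([376.5, 228.6], 0.68), ([262.4, 200.7], 0.25), ([263.8, 206.1], 0.16)]]
```

Boat detections agree with the last placement. Pick the third bearing.

Emit:
send_rows(series=[[0,0,0.5,0],[0,0,0.8,0],[0,0,0.8,0],[0,0,0.5,0],[0,0,0.17,0],[0,0,0,0]])

```text
time: 76.05
ee_pos: [420.0, -344.9, 40.2]
eef_rot: [-2.221, -2.221, 0.0]
ft_force: [-1.1, 0.1, 0.8]
grip_width: 0.498
grasp_force: 0.0
```

Emit:
send_rows(series=[[0,0,0,0],[0,0,0,0],[0,0,0,0],[0,0,0,0],[0,0,0,0]], hand=0)

```text
time: 76.68
ee_pos: [420.8, -345.5, 41.3]
eef_rot: [2.22, 2.22, 0.0]
ft_force: [0.6, 0.9, 6.7]
grip_width: 0.164
grasp_force: 59.7
```

Emit:
send_rows(series=[[0,0,-0.3,0],[0,0,-0.7,0],[0,0,-0.7,0],[0,0,-0.5,-0.95],[0,0,0,-0.95],[0,0,0,-0.95],[0,0,0,-0.95],[0,0,0,-0.95],[0,0,0,-0.95],[0,0,0,-0.95]])

```text
time: 77.92
ee_pos: [419.8, -344.8, 151.0]
eef_rot: [0.631, 3.077, -0.001]
ft_force: [0.6, 0.1, -1.2]
grip_width: 0.159
grasp_force: 58.8
```

Emit:
send_rows(series=[[0,0,0,-0.95],[0,0,0,-0.1],[-0.6,0.25,0,0],[-0.9,0.3,0,0],[-0.6,0.1,0,0],[0,0,0,0],[0,0,0,0]])

```text
time: 78.8
ee_pos: [528.8, -336.6, 150.1]
eef_rot: [-0.358, -3.12, -0.0]
ft_force: [0.2, 0.2, -0.6]
grip_width: 0.164
grasp_force: 58.8
```

```bash
python3 st.py
python3 - <<'E'
from h import *
go(547,-318.6,60,77.1)
E
```

```text
[ 0.24  0.23 -0.56] [-0.04  0.    0.05] 58.8 0.164 [ 528.84 -336.57  150.08]
tcp [ 528.8 -336.6  150.1] tooly 76.89 tilt [-0.0009  0.0004] q [-0.68  0.54  0.01  1.04 -0.   -0.45]
shift units [-0.274  0.432  1.801] spin units -0.021
```

Emit:
send_rows(series=[[-0.14,0.22,0,-0.02],[-0.134,0.212,0,0],[0,0,0,0],[0,0,0.6,0],[0,0,0.8,0],[0,0,0.3,0],[0,0,0,0]])

```text
time: 79.68
ee_pos: [547.3, -318.5, 64.6]
eef_rot: [-0.35, -3.121, -0.001]
ft_force: [-0.1, 0.3, -1.2]
grip_width: 0.159
grasp_force: 58.8
```

Run:
```python
from h import *
go(547,-318.6,60,77.1)
```

```text
tcp [ 547.3 -318.5   64.6] tooly 77.19 tilt [-0.0014  0.0009] q [-0.64  0.62 -0.08  0.87 -0.   -0.42]
shift units [ 0.004 -0.003  0.092] spin units 0.009
```

Emit:
send_rows(series=[[0,0,0.2,0],[0,0,0.12,0],[0,0,0.1,0],[0,0,0.08,0],[0,0,0.05,0],[0,0,0.03,0],[0,0,0,0]])

```text
time: 80.55
ee_pos: [547.8, -318.8, 36.1]
eef_rot: [-0.35, -3.122, -0.0]
ft_force: [0.7, -0.2, -1.3]
grip_width: 0.163
grasp_force: 58.8
```

Emit:
send_rows(series=[[0,0,0,0],[0,0,0,0],[0,0,0,0],[0,0,0,0],[0,0,-0.3,0],[0,0,-0.9,0],[0,0,-0.9,0],[0,0,-0.9,0],[0,0,0,0],[0,0,0,0]], hand=0.5)

```text
time: 81.8
ee_pos: [547.7, -318.7, 186.5]
eef_rot: [0.35, 3.122, -0.0]
ft_force: [-0.2, -0.0, -0.3]
grip_width: 0.504
grasp_force: 0.0
```

```bash
python3 st.py
python3 - <<'E'
from h import *
np.set_printoptions(precision=1,suppress=True)
go(611.8,-333.4,112.5,77.1)
P=ctrl.camera_params('wrist');snap('wrist','w21.png');
for n,z in [('boat_grip',128),('bearing_1',60),('boat_seat',6)]: print(n,[(u,s,at_z('wrist',u,z,P)) for u,s in dets('wrist',n)])
E
```

```text
[-0.15 -0.02 -0.25] [-0.02 -0.04 -0.01] 0.0 0.504 [ 547.7  -318.72  186.48]
tcp [ 547.7 -318.7  186.5] tooly 77.2 tilt [ 0. -0.] q [-0.6  0.5  0.1  1.1  0.  -0.4]
shift units [-1.3 -0.   1.5] spin units 0.01
boat_grip [([280.0, 312.0], 0.9, array([ 614.3, -334.5,  128. ])), ([281.4, 184.7], 0.59, array([ 520.5, -312.2,  128. ]))]
bearing_1 [([338.1, 296.2], 0.9, array([ 655.6, -286.2,   60. ])), ([273.0, 193.5], 0.74, array([ 541.1, -324.6,   60. ]))]
boat_seat [([284.4, 186.7], 0.58, array([ 549.4, -315.7,    6. ]))]
```

Emit:
send_rows(series=[[-0.5,0,0,0],[-0.82,0,0,0],[0,0,0,0],[0,0,0.5,0],[0,0,0.6,0],[0,0,0.37,0],[0,0,0,0]])

```text
time: 82.88
ee_pos: [610.3, -332.5, 110.7]
eef_rot: [-0.35, -3.118, -0.003]
ft_force: [-0.5, -0.5, 1.0]
grip_width: 0.5
grasp_force: 0.0
```

Emit:
send_rows(series=[[0,0,0,0],[0,0,0,0],[0,0,0,0],[0,0,0,0],[0,0,0,0]], hand=0)

```text
time: 83.5
ee_pos: [612.8, -333.8, 113.9]
eef_rot: [0.35, 3.12, -0.001]
ft_force: [0.2, 0.4, 5.8]
grip_width: 0.156
grasp_force: 59.2
```

Emit:
send_rows(series=[[0,0,-0.1,0],[0,0,-0.25,0],[0,0,-0.4,0],[0,0,-0.48,0],[0,0,-0.5,0],[0,0,-0.5,0],[0,0,-0.5,0],[0,0,-0.5,0],[0,0,-0.45,0],[0,0,-0.25,0]])

```text
time: 84.75
ee_pos: [612.2, -333.5, 311.1]
eef_rot: [0.35, 3.121, -0.001]
ft_force: [-0.3, -0.1, -4.4]
grip_width: 0.151
grasp_force: 58.5
```

```bash
python3 st.py
python3 - <<'E'
from h import *
np.set_printoptions(precision=2,suppress=True)
go(667.2,-46.8,310,77.1)
snap('wrist','w22.png');print(dets('wrist','bearing_1'),dets('wrist','boat'))
E
```

```text
[-0.31 -0.09 -4.36] [-0.04 -0.24 -0.03] 58.5 0.151 [ 612.23 -333.5   311.11]
tcp [ 612.2 -333.5  311.1] tooly 77.2 tilt [ 0. -0.] q [-0.6   0.64  0.61  1.54  0.   -0.38]
shift units [0.2  5.83 0.02] spin units 0.01
[([322.1, 203.9], 0.81), ([270.9, 125.5], 0.66)] [([283.4, 119.7], 0.74), ([283.0, 284.4], 0.52)]
```

Emit:
send_rows(series=[[0.02,0.12,0,0],[0.02,0.28,0,0],[0.02,0.43,0,0],[0.02,0.45,0,0],[0.02,0.45,0,0],[0.02,0.45,0,0],[0.02,0.45,0,0],[0.02,0.45,0,0],[0.02,0.45,0,0],[0.02,0.45,0,0]])

```text
time: 86.15
ee_pos: [646.7, -135.7, 309.1]
eef_rot: [-0.35, -3.122, 0.0]
ft_force: [0.7, -0.3, -3.9]
grip_width: 0.152
grasp_force: 58.5
```

Emit:
send_rows(series=[[0,0.45,0,0],[0,0.45,0,0],[0,0.4,0,0],[0,0.3,0,0],[0,0.16,0,0],[0,0.1,0,0],[0,0,0,0.01],[0,0,0,0]])

```text
time: 87.15
ee_pos: [667.0, -47.0, 309.1]
eef_rot: [-0.354, -3.122, 0.0]
ft_force: [-0.2, -0.7, -2.6]
grip_width: 0.157
grasp_force: 58.6
```

```bash
python3 st.py
python3 - <<'E'
from h import *
go(667.2,-46.8,190.6,77.1)
w=snap('wrist','w23.png');print(dets('wrist','bearing_1'),dets('wrist','boat'))
a=cv2.cvtColor(cv2.imread('pics/w9.png'),cv2.COLOR_BGR2GRAY);b=cv2.cvtColor(w,cv2.COLOR_BGR2GRAY)
for (r0,r1,c0,c1) in [(60,180,262,302),(200,250,265,300),(20,200,220,262)]:
    m=cv2.matchTemplate(b[r0-15:r1+15,c0-15:c1+15],a[r0:r1,c0:c1],cv2.TM_CCOEFF_NORMED);_,s,_,l=cv2.minMaxLoc(m);print(round(s,2),l[0]-15,l[1]-15)
E
```

```text
[-0.24 -0.68 -2.59] [-0.09 -0.18  0.05] 58.6 0.157 [667.   -47.03 309.1 ]
tcp [667.  -47.  309.1] tooly 77.06 tilt [-0.0001 -0.0002] q [-0.18  0.57  0.48  1.48 -0.    0.05]
shift units [-0.003  0.006  2.37 ] spin units -0.004
[([121.1, 211.4], 0.77), ([269.0, 124.2], 0.66), ([253.9, 67.4], 0.61), ([246.1, 69.0], 0.43)] [([280.7, 119.1], 0.69)]
0.77 1 0
0.98 0 0
0.99 0 0
```

Emit:
send_rows(series=[[0,0,0.15,0],[0,0,0.3,0],[0,0,0.35,0],[0,0,0.35,0],[0,0,0.35,0],[0,0,0.35,0],[0,0,0.3,0],[0,0,0.15,0],[0,0,0.07,0],[0,0,0,0]])

```text
time: 88.55
ee_pos: [667.2, -46.5, 190.8]
eef_rot: [0.353, 3.121, -0.0]
ft_force: [-0.8, 0.9, -3.0]
grip_width: 0.154
grasp_force: 58.6
```

Emit:
send_rows(series=[[0.04,0,0,0],[0.08,0,0,0],[0.12,0,0,0],[0.14,0,0,0],[0.14,0,0,0],[0.12,0,0,0],[0.09,0,0,0],[0.05,0,0,0],[0.02,0,0,0],[0,0,0,0]])

```text
time: 89.8
ee_pos: [628.1, -37.5, 190.6]
eef_rot: [0.353, 3.122, -0.0]
ft_force: [-0.6, 0.1, -3.7]
grip_width: 0.153
grasp_force: 58.6
```

Emit:
send_rows(series=[[0,0,0,0],[0,0,0,0],[0,0,0,0]], hand=0.1615)

```text
time: 90.18
ee_pos: [628.2, -37.6, 190.6]
eef_rot: [0.353, 3.122, -0.0]
ft_force: [-0.4, -0.1, -3.3]
grip_width: 0.165
grasp_force: 12.5
```

Emit:
send_rows(series=[[0,0,0,0],[0,0,0,0],[0,0,0,0]], hand=0.1625)

```text
time: 90.55
ee_pos: [628.1, -37.5, 190.6]
eef_rot: [0.353, 3.122, -0.0]
ft_force: [0.4, 0.3, -3.6]
grip_width: 0.157
grasp_force: 7.0
```

Emit:
send_rows(series=[[0,0,0,0],[0,0,0,0],[0,0,0,0]], hand=0.163)

```text
time: 90.92
ee_pos: [628.1, -37.5, 190.7]
eef_rot: [0.353, 3.122, -0.0]
ft_force: [0.3, -0.3, -2.3]
grip_width: 0.162
grasp_force: 4.5
```

```bash
python3 st.py
python3 - <<'E'
from h import *
w=snap('wrist','w24.png');print(dets('wrist','bearing_1'),dets('wrist','boat'))
b=cv2.cvtColor(w,cv2.COLOR_BGR2GRAY)
for f in ('w10','w11','w18'):
    a=cv2.cvtColor(cv2.imread(f'pics/{f}.png'),cv2.COLOR_BGR2GRAY)
    print(f,np.abs(a[130:290,258:304].astype(int)-b[130:290,258:304]).mean())
E
```

```text
[ 0.26 -0.27 -2.27] [-0.   -0.04 -0.02] 4.5 0.162 [628.11 -37.53 190.7 ]
[([74.1, 280.5], 0.84), ([267.2, 98.8], 0.69), ([229.0, 95.6], 0.63), ([243.1, 87.5], 0.62)] [([283.6, 199.1], 0.82)]
w10 24.29483695652174
w11 2.652173913043478
w18 2.795788043478261
```

Emit:
send_rows(series=[[0,0,0,0],[0,0,0,0],[0,0,0,0]], hand=0)

```text
time: 91.45
ee_pos: [628.1, -37.5, 190.6]
eef_rot: [-0.353, -3.122, 0.0]
ft_force: [1.1, 0.1, -2.6]
grip_width: 0.156
grasp_force: 58.4
```

Emit:
send_rows(series=[[0,0,-0.2,0],[0.15,0,-0.2,0],[0.2,0,0,0],[0.15,0,0,0],[0,0,-0.3,0],[0,0,-0.6,0],[0,0,-0.7,0],[0,0,-0.7,0],[0,0,-0.5,0],[0,0,0,0]])

```text
time: 92.7
ee_pos: [604.6, -32.0, 352.8]
eef_rot: [0.353, 3.118, -0.0]
ft_force: [0.5, 0.9, -3.2]
grip_width: 0.154
grasp_force: 58.7
```

Emit:
send_rows(series=[[0,-0.4,0,0],[0,-0.7,0,0],[0,-0.8,0,0],[0,-0.8,0,0],[0,-0.8,0,0],[0,-0.8,0,0],[0,-0.8,0,0],[0,-0.5,0,0],[0,-0.24,0,0],[0,0,0,0]])

```text
time: 93.95
ee_pos: [537.9, -317.0, 349.8]
eef_rot: [-0.355, -3.12, -0.001]
ft_force: [0.3, 0.1, -2.9]
grip_width: 0.157
grasp_force: 58.8
```

Emit:
send_rows(series=[[0,0,0.4,0],[0,0,0.7,0],[0,0,0.7,0],[0,0,0.7,0],[0,0,0.6,0],[0,0,0.4,0],[0,0,0.16,0],[0,0,0,0]])

```text
time: 94.95
ee_pos: [538.6, -315.9, 167.6]
eef_rot: [-0.352, -3.121, -0.001]
ft_force: [-1.1, -0.5, -2.1]
grip_width: 0.154
grasp_force: 58.8
```

Emit:
send_rows(series=[[0,0,0.15,0],[0,0,0.08,0],[0,0,0.05,0],[0,0,0.03,0],[0,0,0.03,0],[0,0,0,0]], hand=0.16)

```text
time: 95.7
ee_pos: [539.9, -317.3, 152.4]
eef_rot: [0.352, 3.118, -0.002]
ft_force: [1.5, 1.0, 7.7]
grip_width: 0.16
grasp_force: 21.0
```

Emit:
send_rows(series=[[-0.13,0,0,0],[-0.13,0,0.02,0],[-0.17,0,0.06,0],[-0.17,0,0.06,0],[-0.16,0,0.08,0],[-0.16,0,0.08,0],[0,0,0,0]])

```text
time: 96.58
ee_pos: [584.2, -327.0, 135.3]
eef_rot: [0.352, 3.121, -0.0]
ft_force: [1.9, 0.0, 2.2]
grip_width: 0.16
grasp_force: 20.6
```

Emit:
send_rows(series=[[-0.15,0,0.1,0],[-0.15,0,0.1,0],[-0.14,0,0.1,0],[-0.14,0,0.1,0],[0,0,0.02,0],[0,0,0.02,0],[0,0,0,0]])

```text
time: 97.45
ee_pos: [612.8, -333.7, 114.9]
eef_rot: [0.352, 3.119, -0.001]
ft_force: [0.5, 0.3, 11.9]
grip_width: 0.164
grasp_force: 22.0
```

Emit:
send_rows(series=[[0,0,0,0],[0,0,0,0],[0,0,0,0],[0,0,0,0],[0,0,-0.3,0],[0,0,-0.9,0],[0,0,-0.9,0],[0,0,-0.3,0],[0,0,0,0]], hand=0.5)

```text
time: 98.58
ee_pos: [612.1, -333.7, 235.1]
eef_rot: [0.353, 3.12, -0.002]
ft_force: [0.4, 0.7, -0.6]
grip_width: 0.499
grasp_force: 0.0
```

```bash
python3 st.py
python3 - <<'E'
from h import *
np.set_printoptions(precision=1,suppress=True)
snap('scene','s25.png');snap('top','t25.png')
print([dets('scene',n) for n in('boat_grip','boat','bearing_1')],[dets('top',n) for n in('boat_grip','boat')])
s=[d for d in ctrl.mark_of('scene','start_top')];t=ctrl.mark_of('top','start_top')
print([x['at'] for x in s],[x['at'] for x in t])
# button in w5 view: triangulate wrist not available; use centroids
print(at_z('top',(310.3,221.7),152),at_z('top',(308.8,220.6),152))
go(552,-153.5,200)
E
```

```text
[ 0.4   0.69 -0.6 ] [ 0.   -0.02 -0.01] 0.0 0.499 [ 612.14 -333.69  235.08]
[[([369.0, 264.0], 0.89)], [([330.6, 316.9], 0.88)], [([365.4, 271.2], 0.66), ([316.9, 203.3], 0.35)]] [[([391.6, 191.8], 0.61)], [([376.1, 227.6], 0.68), ([253.0, 230.6], 0.54)]]
[[289.2, 221.9]] [[284.5, 246.7], [308.5, 220.0], [299.0, 172.3], [262.3, 203.2]]
[ 551.  -154.4  152. ] [ 553.2 -151.2  152. ]
tcp [ 611.4 -333.2  233. ] tooly 77.1 tilt [-0.  0.] q [-0.6  0.6  0.4  1.3 -0.  -0.4]
shift units [2.  3.2 0.7]
```

Run:
```python
from h import *
np.set_printoptions(precision=1,suppress=True)
print(tri([ray('scene',(289.2,221.9)),ray('top',(308.5,220.0))]),tri([ray('scene',(288.2,217.9)),ray('top',(309.3,220.4))]))
s=cv2.imread('pics/s25.png');t=cv2.imread('pics/t25.png')
# dark disc centroid of button in top image
g=cv2.cvtColor(t,cv2.COLOR_BGR2GRAY)[208:236,296:324];m=(g<60).astype('uint8');n,l,st,ce=cv2.connectedComponentsWithStats(m);print(st,ce+[296,208])
cv2.imwrite('pics/c25.png',np.hstack([cv2.resize(s[190:340,230:400],(440,388)),cv2.resize(t[130:290,240:400],(360,388))]))
```

```text
(array([ 556.4, -151.9,  148.3]), [np.float64(2.03275163823435), np.float64(2.0327516382344775)]) (array([ 553.9, -152.5,  161.6]), [np.float64(1.1790219104783881), np.float64(1.1790219104782798)])
[[  0   0  28  28 618]
 [  7   7  15  14 155]
 [ 27  14   1   2   2]
 [ 24  20   1   2   2]
 [ 23  24   2   4   7]] [[309.1 221.4]
 [310.1 221.4]
 [323.  222.5]
 [320.  228.5]
 [319.6 233.3]]
```

View pics/c25.png

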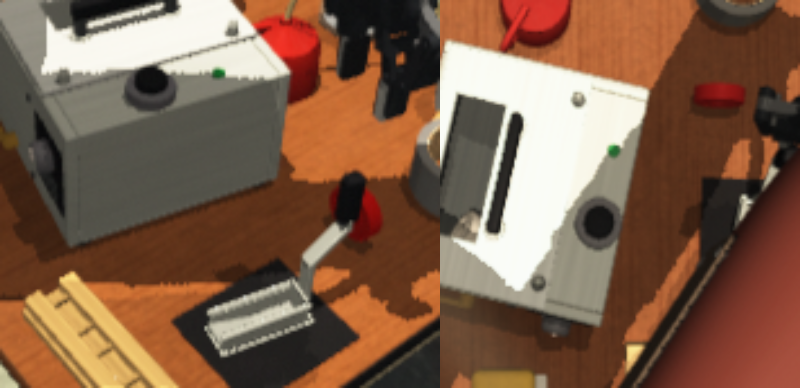

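Emit:
send_rows(series=[[0.3,0.5,0,0],[0.5,0.8,0,0],[0.5,0.8,0,0],[0.46,0.74,0,0],[0.2,0.38,0,0],[0,0,0,0],[0,0,0,0]], hand=0)

```text
time: 99.9
ee_pos: [552.6, -155.5, 233.6]
eef_rot: [0.354, 3.121, -0.001]
ft_force: [0.4, 0.5, -0.1]
grip_width: 0.002
grasp_force: 0.0
```

```bash
python3 st.py
python3 - <<'E'
from h import *
go(552.5,-154,170)
P=ctrl.camera_params('wrist');snap('wrist','w26.png');print([(u,s,at_z('wrist',u,155,P)) for u,s in dets('wrist','start_top')])
E
```

```text
[ 0.43  0.51 -0.07] [-0.06 -0.09 -0.03] 0.0 0.002 [ 552.62 -155.51  233.56]
tcp [ 552.6 -155.5  233.6] tooly 77.07 tilt [ 0.0004 -0.0006] q [-0.4   0.38 -0.01  1.17 -0.   -0.18]
shift units [0.01  0.029 1.271] 
[([281.6, 225.2], 0.92, array([ 559.97765815, -156.72040705,  155.        ]))]
```

Run:
```python
from h import *
np.set_printoptions(precision=1,suppress=True)
s=ctrl.state();P=ctrl.camera_params('wrist');T=np.eye(4);T[:3,:3]=R.from_rotvec(s['eef_rot']).as_matrix();T[:3,3]=s['ee_pos'];X=np.linalg.inv(T)@np.array(P['pose'])
for f,pos,rv,box in [('w5',(499.1,-299.4,322.1),(-.3515,-3.1215,0),(405,455,180,225)),('w3raw',(588,-67.4,221),(-.3525,-3.1215,0),(115,165,170,225))]:
    A=np.eye(4);A[:3,:3]=R.from_rotvec(rv).as_matrix();A[:3,3]=pos;Q={'K':P['K'],'pose':A@X}
    g=cv2.cvtColor(cv2.imread(f'pics/{f}.png'),cv2.COLOR_BGR2GRAY);c0,c1,r0,r1=box
    n,l,st,ce=cv2.connectedComponentsWithStats((g[r0:r1,c0:c1]<55).astype('uint8'));i=1+np.argmax(st[1:,4]);u=ce[i]+[c0,r0]
    print(f,u,st[i],at_z('wrist',u,150,Q),at_z('wrist',u,155,Q),at_z('wrist',u,160,Q))
```

```text
w5 [431.6 208.1] [ 12  14  30  29 670] [ 555.3 -150.9  150. ] [ 553.3 -153.   155. ] [ 551.3 -155.1  160. ]
w3raw [138.2 202.7] [  7  12  41  41 760] [ 553.8 -163.1  150. ] [ 552.9 -160.4  155. ] [ 552.1 -157.8  160. ]
```

Emit:
send_rows(series=[[0,0,0.4,0],[0,0,0.5,0],[0,0,0.4,0],[0,0,0.06,0],[0,0,0,0]])

```text
time: 100.62
ee_pos: [552.3, -155.1, 165.9]
eef_rot: [0.354, 3.121, -0.0]
ft_force: [0.3, 0.1, -0.5]
grip_width: 0.001
grasp_force: 0.0
```

Emit:
send_rows(series=[[0,0,0.03,0],[0,0,0.03,0],[0,0,0,0]])

```text
time: 101.0
ee_pos: [552.5, -154.8, 163.1]
eef_rot: [0.353, 3.12, -0.001]
ft_force: [1.2, -1.3, 1.8]
grip_width: -0.001
grasp_force: 0.9
```

Emit:
send_rows(series=[[0,0,0.03,0],[0,0,0.03,0],[0,0,0,0]])

```text
time: 101.38
ee_pos: [552.5, -154.7, 159.8]
eef_rot: [0.353, 3.121, -0.001]
ft_force: [1.3, -2.2, 3.8]
grip_width: 0.006
grasp_force: 1.9
```

Emit:
send_rows(series=[[0,0,0.03,0],[0,0,0.03,0],[0,0,0,0]])

```text
time: 101.75
ee_pos: [552.6, -154.8, 157.9]
eef_rot: [0.353, 3.12, -0.001]
ft_force: [-0.4, -0.9, 14.2]
grip_width: 0.001
grasp_force: 7.6
```

Emit:
send_rows(series=[[0,0,-0.2,0],[0,0,-0.6,0],[0,0,-1,0],[0.5,0,-0.5,0],[0.8,0,0,0],[0,0,0,0],[0,0,0,0]])

```text
time: 102.62
ee_pos: [488.6, -139.8, 271.4]
eef_rot: [-0.353, -3.121, -0.001]
ft_force: [-0.7, -0.6, 0.3]
grip_width: 0.0
grasp_force: 0.0
```

```bash
python3 st.py
python3 - <<'E'
from h import *
s=snap('scene','s27.png')
print([dets('scene',n) for n in('boat_grip','boat','slot','cover')])
a=cv2.imread('pics/s25.png').astype(int)
print('boat area diff',np.abs(a[250:335,310:370]-s[250:335,310:370]).mean(),'cover diff',np.abs(a[170:225,230:320]-s[170:225,230:320]).mean())
E
```

```text
[-0.7  -0.6   0.29] [-0.   -0.06 -0.01] 0.0 0.0 [ 488.58 -139.79  271.36]
[[([366.3, 262.8], 0.57)], [([328.7, 317.2], 0.9)], [([275.4, 189.1], 0.86)], [([273.1, 196.6], 0.7)]]
boat area diff 21.176732026143792 cover diff 49.208282828282826
```

```bash
python3 -c "
from bench import ctrl
print(ctrl.sign_off())"
```

```text
the job is handed in; nothing more can be done
None
```

I handed the job in at about 103 s: the cover is home on both dowels, all three bearings went in through the slot by boat, the empty boat stands on its mat and the start button was pressed last. The boat tipped to about 29°, below your stated 35–45°, but all three bearings rolled out. No verdict came back.

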